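# Vent, pry open, load and reseal a vacuum load-lock

### The job

Load the vacuum load-lock: first unscrew the blue vent nut nearly half a turn (anticlockwise from above, about 150 degrees) to let the air in, then, with the orange-handled pry blade alone in the notch, lever the lid up until it stands a good 4 cm ajar, and open it wide. Stand every copper sample puck upright on the floor inside, then lower the lid gently until it is fully shut and after that screw the vent nut fully home again. Finish with the pry blade lying back on its black mat, and leave everything else on the table where it is.

Things in the scene. Friction and masses are not known exactly. Their poses are not given: they have to be found in the camera images.
- lock_floor (a point): centre of the inner floor of the load-lock, a fixed steel open-topped box, 200 mm (x) by 240 mm (y) outside, 80 mm high above the table, walls 15 mm thick, so 170 by 210 mm inside; floor 12 mm above the table, the walls' rim 68 mm above this point. x points from its front wall (robot's side, with the notch) to its back wall (hinge), z up. Blank flanges on its two side walls (look only) stick out 22 mm
- notch (a point): middle of the pry notch: a slot 70 mm wide (y) and 14 mm high, cut right through the top of the front wall, closed above by the lid's underside when shut. The point lies on the outer front face, 73 mm above the table, half-way up the slot (7 mm below the lid). Axes as lock_floor; the blade goes in along +x. A yellow strip marks the slot's lower edge
- lid (a joint): lid hinge angle in rad: 0 shut, grows as it opens, stop at 1.6 (just past upright). The lid is a flat aluminium plate with a round window, 200 by 240 by 10 mm, about 250 g, flush with the box outside and without a handle; the hinge runs along the top of the back wall. The hinge is stiff (about 0.42 N m of friction, 0.25 N m more for the weight when level): the lid stays wherever it is left, and about 4 N at the front edge lifts it
- lid_lip (a point): middle of the front lower edge of the lid (moves with the lid), 200 mm from the hinge; x points along the lid towards the hinge, z out of its upper face
- lid_hinge (a point): middle of the lid's hinge line, in the plane of the lid's underside, 80 mm above the table, over the outer face of the back wall; turns with the lid as lid_lip does
- vent_nut (a joint): angle of the vent nut in rad: 0 screwed fully home (stop), grows anticlockwise seen from above as it is unscrewed, stop at 3.2. Captive: it does not rise or come off. Friction 0.12 N m. 'Unscrewed' means over 2.3, 'home' below 0.2
- nut_centre (a point): centre of the vent nut, a blue plastic hexagon 40 mm across flats, 34 mm high, axis vertical, 65 mm above the table (top at 82 mm), on a brass stub of 28 mm diameter over a fixed grey block 90 by 90 by 30 mm. x points square through one of its six flats and turns with the nut
- pry_grip (a point): middle of the orange handle of the pry blade, a loose tool of 110 g: handle 110 mm long, 22 mm wide (y), 24 mm high; x points along the tool to the blade, z up out of its upper side. It starts lying flat on its mat, this point 16 mm above the table. The steel blade, 24 mm wide and 4 mm thick, sticks 80 mm out of the handle at its mid height
- pry_tip (a point): middle of the blade's end edge, 135 mm from pry_grip along the tool's x, half-way through the blade's thickness
- mat_centre (a point): centre of the top of the black rubber tool mat, fixed, 260 mm (x) by 85 mm (y), 4 mm thick; the pry blade belongs on it, lying along it: handle's middle within 85 mm along x and 40 mm along y of this point
- puck0_centre (a point): sample puck: a copper-coloured disc 56 mm in diameter and 22 mm high with an upright black round grip post 22 mm in diameter and 38 mm long on top (60 mm in all, 160 g). This point is on its axis, half-way up (30 mm above its underside); z is up along the post. Starts upright on the table at the robot's left, on the blue wiping mat. May be absent (2 to 4 of the four are there)
- puck1_centre (a point): sample puck: a copper-coloured disc 56 mm in diameter and 22 mm high with an upright black round grip post 22 mm in diameter and 38 mm long on top (60 mm in all, 160 g). This point is on its axis, half-way up (30 mm above its underside); z is up along the post. Starts upright on the table at the robot's left, on the blue wiping mat. May be absent (2 to 4 of the four are there)
- puck2_centre (a point): sample puck: a copper-coloured disc 56 mm in diameter and 22 mm high with an upright black round grip post 22 mm in diameter and 38 mm long on top (60 mm in all, 160 g). This point is on its axis, half-way up (30 mm above its underside); z is up along the post. Starts upright on the table at the robot's left, on the blue wiping mat. May be absent (2 to 4 of the four are there)
- puck3_centre (a point): sample puck: a copper-coloured disc 56 mm in diameter and 22 mm high with an upright black round grip post 22 mm in diameter and 38 mm long on top (60 mm in all, 160 g). This point is on its axis, half-way up (30 mm above its underside); z is up along the post. Starts upright on the table at the robot's left, on the blue wiping mat. May be absent (2 to 4 of the four are there)
- solvent: plastic solvent bottle with red cap, 60 mm in diameter, 170 mm high; a bystander, to be left alone. Origin at the centre of its underside
- seal_flange: steel ring 70 mm across, 13 mm high, lying flat; a bystander, to be left alone. Origin at the centre of its underside
- wafer_case: flat white wafer case 110 by 110 by 22 mm; a bystander, to be left alone. Origin at the centre of its underside
- beaker: glass beaker 66 mm across, 80 mm high; a bystander, to be left alone. Origin at the centre of its underside
- jar: jar 60 mm across, 70 mm high; a bystander, to be left alone. Origin at the centre of its underside
- hex_driver: green-handled driver 160 mm long, lying flat; a bystander, to be left alone. Origin at the centre of its underside, axis along x
Things that resemble listed ones, but are neither listed nor needed, are in the scene too. Leave any red or turquoise look-alike of the part that bears puck2_centre alone.

How it is judged:
On the way, in this order (a step that is already met when the one before it is completed fails the run):
1. the vent nut is unscrewed to 2.3 rad or more, with the lid still shut (value of joint vent_nut above 2.3 rad and value of joint lid below 0.05 rad), for 0.1 s.
2. the lid is levered ajar (0.15 rad or more) by the pry blade alone, no finger on the lid (value of joint lid above 0.15 rad and contact force between pry and lid above 0.3 N and contact force between each of the arm, the fingers and lid below 0.3 N), for 0.1 s.
3. every puck stands upright on the floor inside, the lid open (x of puck0_centre in the frame of lock_floor between -0.07 and 0.07 m and y of puck0_centre in the frame of lock_floor between -0.09 and 0.09 m and z of puck0_centre in the frame of lock_floor between 0.02 and 0.04 m and angle between each of puck0_centre, puck1_centre, puck2_centre, puck3_centre's own z axis and vertical below 0.2 rad and x of puck1_centre in the frame of lock_floor between -0.07 and 0.07 m and y of puck1_centre in the frame of lock_floor between -0.09 and 0.09 m and z of puck1_centre in the frame of lock_floor between 0.02 and 0.04 m and x of puck2_centre in the frame of lock_floor between -0.07 and 0.07 m and y of puck2_centre in the frame of lock_floor between -0.09 and 0.09 m and z of puck2_centre in the frame of lock_floor between 0.02 and 0.04 m and x of puck3_centre in the frame of lock_floor between -0.07 and 0.07 m and y of puck3_centre in the frame of lock_floor between -0.09 and 0.09 m and z of puck3_centre in the frame of lock_floor between 0.02 and 0.04 m and value of joint lid above 0.6 rad), for 0.2 s.
4. the lid is shut (below 0.03 rad) while the nut is still unscrewed (value of joint lid below 0.03 rad and value of joint vent_nut above 1.5 rad), for 0.2 s.
5. the vent nut is screwed home (below 0.2 rad) (value of joint vent_nut below 0.2 rad), for 0.2 s.
At the end, for the whole second after the job is handed in: All pucks present stand upright (within 0.2 rad) on the inner floor of the load-lock, lid shut (below 0.03 rad), vent nut home (below 0.2 rad), pry blade lying on its mat (handle middle within 85 mm lengthwise and 40 mm crosswise of the mat's centre), all at rest (x of puck0_centre in the frame of lock_floor between -0.07 and 0.07 m and y of puck0_centre in the frame of lock_floor between -0.09 and 0.09 m and z of puck0_centre in the frame of lock_floor between 0.02 and 0.04 m and angle between each of puck0_centre, puck1_centre, puck2_centre, puck3_centre's own z axis and vertical below 0.2 rad and x of puck1_centre in the frame of lock_floor between -0.07 and 0.07 m and y of puck1_centre in the frame of lock_floor between -0.09 and 0.09 m and z of puck1_centre in the frame of lock_floor between 0.02 and 0.04 m and x of puck2_centre in the frame of lock_floor between -0.07 and 0.07 m and y of puck2_centre in the frame of lock_floor between -0.09 and 0.09 m and z of puck2_centre in the frame of lock_floor between 0.02 and 0.04 m and x of puck3_centre in the frame of lock_floor between -0.07 and 0.07 m and y of puck3_centre in the frame of lock_floor between -0.09 and 0.09 m and z of puck3_centre in the frame of lock_floor between 0.02 and 0.04 m and value of joint lid below 0.03 rad and value of joint vent_nut below 0.2 rad and x of pry_grip in the frame of mat_centre between -0.085 and 0.085 m and y of pry_grip in the frame of mat_centre between -0.04 and 0.04 m and height (world z) of pry_grip below 0.03 m and linear speed of each of pry, puck0, puck1, puck2, puck3 below 0.02 m/s); the robot touches nothing.
It fails at once if a bystander is moved by more than 50 mm (distance of any of solvent, seal_flange, wafer_case, beaker, jar, hex_driver from where it was at the start of the episode above 0.05 m).
It fails at once if the lid is slammed (closes faster than 2.5 rad/s) (velocity of joint lid below -2.5 rad/s).
Of puck0, puck1, puck2, puck3 only 2 to 4 are there at a start; the rules pass over those that are not, and their reading is None.
At some moment in a run one of puck0, puck1, puck2, puck3 may be knocked a few centimetres aside while the robot is not near it.
It also fails if it takes over 210 s, if anything falls off the work surface, if the arm or the gripper's body presses on something with over 40 N, if the wrist force passes 120 N, or if a joint passes its speed limit or range.

### The arm

A 6-joint arm with a two-finger parallel gripper is mounted at the origin on the work surface. World frame = base frame: x ahead of the robot, y to its left, z up, the work surface at z = 0. Lengths are in m, angles in rad, forces in N, time in s.
With the tool pointing down it reaches from about 0.425 to 1.125 m from the base axis. Payload 14.9 kg.
Tool frame: the origin (TCP) lies at the very end of the fingers, on their centre line; the grasp point (between the pads) lies r.tcp_to_grasp behind it (r.tcp_to_grasp is the distance from the TCP to the grasp point, in m); z points along the fingers, y is the line along which they close (so a half turn about z gives the same grasp; the last joint's range is limited). The gripper opens to 91 mm and grips with 3 to 60 N. Pads are 32 mm wide; open, the fingers measure 118 mm over their backs; the gripper's body (76 mm by 178 mm) begins 60 mm behind the grasp point.
Start: joints at [1.159, 0.379, 1.734, -0, 1.028, -0.033], TCP at [0.259, 0.65, 0.214] pointing down, gripper open.
Joint ranges: [-2.77, 2.77], [-0.74, 2.19], [0, 2.66], [-1.06, 4.2], [0.31, 2.87], [-3.08, 3.08]. Speed limits (rad/s): [1.89, 1.89, 2.39, 3.14, 3.14, 3.14].

### API

Orientations are given as a rotation vector (axis times angle).
In Python, from cell import r, optics, job gives the robot as it stands. The module is installed in compiled form; this text tells all that it offers.
- The arm moves only by the tool drive_tool, never from a script. Its argument "targets" is one flat list of numbers, 5 for each row, row after row: the closure, from 0 (fully open) to 1 (shut), then the shift along the tool's x, y, z in cm, then the turn about the tool's z in rad. A call has 1 to 20 rows; each row shifts and turns the commanded pose from where the row before left it, along the tool's axes as they then stand; what a row does not reach is not made up. A row lasts 1/12 s, in which the tool goes at most 41.7 mm and 7.16 degrees, less where a joint would pass 70% of its speed; a pose out of reach is approached as far as the arm can. A call with a gripper value outside its range is refused whole. The fingers move at their own pace and stop on an object; "newtons" is the grip in N (left out, the last holds). Time passes only in rows, so rows that do not move let the fingers close. It gives the time, the measured TCP pose, the force, the opening and the grip force at its end, in the units of the state.
- r.observe(): the state, without advancing time (a new reading comes with each control period).
- optics.get_image(name): name is "scene" or "top" or "wrist"; returns the picture (384x512x3 uint8, red, green, blue); there is no depth.
- optics.camera_model(name): a dict with "fovy" (degrees; the focal length in pixels is half the picture's height over the tangent of half this angle, whatever the lens; pixels are square), "cx", "cy" (the principal point, pixels), "R" (3x3) and "t" (3): a world point X has camera coordinates R X + t; the wrist camera has in their place "tool_from_camera" (4x4, takes a point from camera to tool coordinates, whose origin is the TCP and whose axes are the flange's). Camera axes: x right, y down, z forward; pixel columns grow to the right and rows downward; lengths in m; the calibration is good to about 2 mm. A picture is of the moment at which its call begins: read the wrist's pose just before it. camera_model takes no time and is no camera call.
- job.job_done(): hands the job in; it is judged then, once.
The state is a dict: "time": time; "qpos": joint angles; "joint_velocities": joint speeds; "tau": joint torques, N m; "eef_pos": TCP position; "eef_rot": TCP orientation; "wrist_force": force on the tool from outside, world axes, zero at the start; "wrist_torque": the same for the moment, N m; "finger_gap": finger opening in m; "finger_force": force on a finger pad.
Only numpy, scipy, OpenCV 4.12 (cv2) and the standard library are available. Lean on these libraries where they do the work, as an engineer would, in place of code of your own. Each camera call takes 0.05 s, during which the arm holds its last target. There are 200 camera calls.

## Working session

There is one attempt and no reset: what is moved stays moved. The work goes in short steps, Python scripts to look and compute and a tool call to move; the robot and the scene stay as the last step left them, time stands still between calls to the robot, and variables do not carry over. Pictures are saved under pics/ and viewed, at most 14 in all, crops included, and the job is handed in when it is done.

Besides the shell and the picture viewer there is one more tool, called as name(argument=value, ...) on one line, values as JSON. drive_tool: Moves the arm, as the interface text tells. Its arguments: {"type":"object","properties":{"targets":{"type":"array","items":{"type":"number"}},"newtons":{"type":"number"}},"required":["targets"]}

```bash
mkdir -p pics; cat > h.py <<'E'
import numpy as np, cv2
from cell import r, optics, job
from scipy.spatial.transform import Rotation as Ro
def f(m): return 192/np.tan(np.radians(m["fovy"])/2)
def pix(name,u,v,z,pose=None):
    m=optics.camera_model(name); d=np.array([(u-m["cx"])/f(m),(v-m["cy"])/f(m),1.])
    if name=="wrist":
        p,rv=pose; T=np.eye(4); T[:3,:3]=Ro.from_rotvec(rv).as_matrix(); T[:3,3]=p
        W=T@np.array(m["tool_from_camera"]); o=W[:3,3]; d=W[:3,:3]@d
    else:
        R=np.array(m["R"]); o=-R.T@np.array(m["t"]); d=R.T@d
    return o+d*(z-o[2])/d[2]
def save(name,fn,crop=None,k=1):
    s=r.observe(); im=optics.get_image(name)[:,:,::-1]; np.save(f"pics/{fn}.npy",im)
    if crop: x0,y0,x1,y1=crop; im=im[y0:y1,x0:x1]
    cv2.imwrite(f"pics/{fn}.png",cv2.resize(im,None,fx=k,fy=k,interpolation=cv2.INTER_CUBIC)); return s["eef_pos"],s["eef_rot"]
E
python3 - <<'E'
from h import *
save("top","top1",None,1.5); save("scene","scene1",None,1.5)
for n in("top","scene","wrist"): print(n,optics.camera_model(n))
s=r.observe(); print(s, r.tcp_to_grasp)
E
```

```text
top {'fovy': 49.338167565705916, 'cx': 258.1931697980971, 'cy': 188.6950167003394, 'R': array([[ 0.15641603, -0.98767828,  0.00506282],
       [-0.96408981, -0.15379025, -0.21651651],
       [ 0.21462727,  0.02898564, -0.97626583]]), 't': array([-0.02334274,  0.50780797,  1.22268035])}
scene {'fovy': 47.96607411288084, 'cx': 245.91241953923102, 'cy': 197.86018900976518, 'R': array([[ 0.46191333,  0.8869137 ,  0.00449008],
       [ 0.7447281 , -0.38510233, -0.54504703],
       [-0.48168054,  0.25510838, -0.83839345]]), 't': array([-0.25291778, -0.29712741,  1.93787222])}
wrist {'fovy': 68.76508517353201, 'cx': 253.09795278221125, 'cy': 188.74138432254549, 'tool_from_camera': array([[ 7.05607189e-04, -9.56190281e-01, -2.92745024e-01,
         8.29146348e-02],
       [ 9.99999743e-01,  6.37962791e-04,  3.26540775e-04,
        -1.60713392e-04],
       [-1.25474683e-04, -2.92745179e-01,  9.56190485e-01,
        -1.70131247e-01],
       [ 0.00000000e+00,  0.00000000e+00,  0.00000000e+00,
         1.00000000e+00]])}
{'time': 0.1, 'qpos': array([ 1.15870542e+00,  3.79338679e-01,  1.73473255e+00,  2.18603417e-05,
        1.02848829e+00, -3.32987983e-02]), 'joint_velocities': array([-1.15654218e-03, -6.14820183e-04, -3.15796232e-03, -4.26390506e-06,
        2.77284588e-04,  1.94018604e-03]), 'tau': array([-1.67687667e-03, -7.65037894e+01, -4.35295558e+01,  6.51799142e-02,
        3.98541929e-02, -5.41104100e-05]), 'eef_pos': array([0.25871543, 0.65005057, 0.213361  ]), 'eef_rot': array([-5.91428110e-01, -3.08518373e+00,  1.47463572e-03]), 'wrist_force': array([ 0.25253323, -0.30208563,  0.52614729]), 'wrist_torque': array([0.01573991, 0.00015863, 0.02264934]), 'finger_force': 0.0, 'finger_gap': 0.09120786677589567} 0.0188
```

View pics/top1.png

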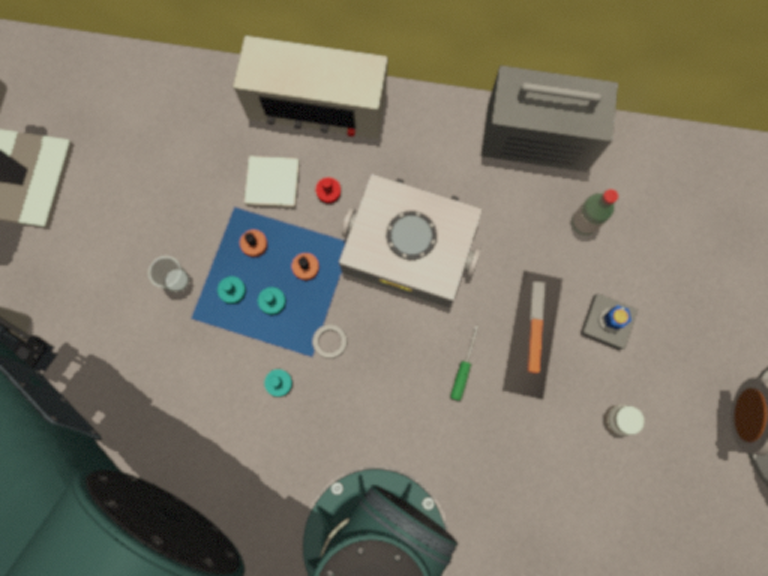

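View pics/scene1.png

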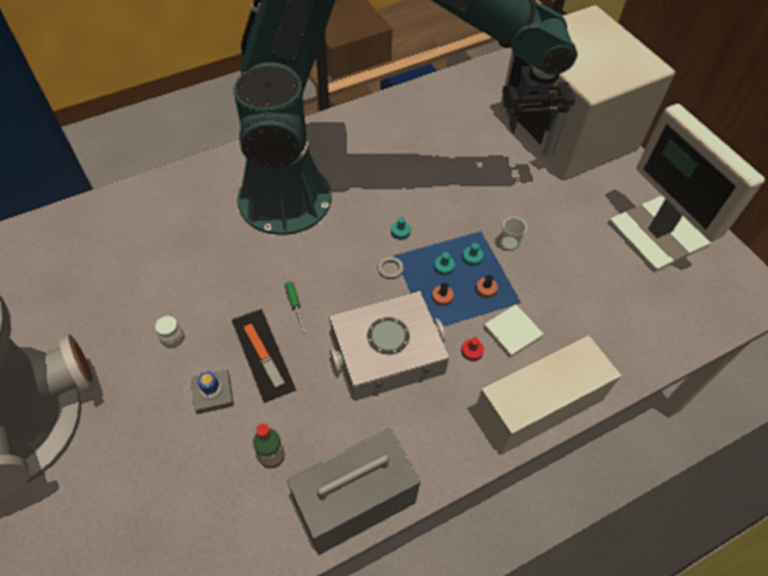

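Top view (in 1.5× pixels):
- **Copper pucks with black posts:** (253,241) and (305,265).
- **Look-alikes:** turquoise at (231,290), (271,300) and (278,383), red at (328,189).
- **Other items:** box lid around (410,235), notch strip (395,283), pry blade handle (535,345) with its blade up to (538,285) on the black mat, blue nut (618,317).

I choose the two copper pucks, the blue nut on the grey block, and the orange pry. The green driver is a bystander. One close crop to check.

```bash
python3 - <<'E'
from h import *
im=np.load("pics/top1.npy"); c=im[105:275,215:435]; cv2.imwrite("pics/c1.png",cv2.resize(c,None,fx=3.5,fy=3.5,interpolation=cv2.INTER_CUBIC))
for n,u,v,z in [("puckA",253,241,.05),("puckB",305,265,.05),("nut",618,317,.082),("handle",535,345,.028),("tip",538,283,.018),("L1",370,178,.09),("L2",480,213,.09),("L3",450,298,.09),("L4",341,262,.09),("M1",533,270,.004),("M2",561,278,.004),("M3",543,397,.004),("M4",506,388,.004),("bottle",595,222,0.0),("jar",625,420,.05),("driver",461,380,.02),("driverTip",476,330,.01),("flange",330,341,.01),("beaker",170,275,.04),("case",272,182,.02),("bluemat",235,210,0),("turq",271,300,.03),("turq2",231,290,.03),("turq3",278,383,.03),("red",328,189,.03)]:
    p=pix("top",u/1.5,v/1.5,z); print(n,p.round(3),round(float(np.hypot(p[0],p[1])),3))
E
```

```text
puckA [0.551 0.346 0.05 ] 0.651
puckB [0.517 0.23  0.05 ] 0.566
nut [ 0.503 -0.405  0.082] 0.646
handle [ 0.431 -0.261  0.028] 0.503
tip [ 0.563 -0.255  0.018] 0.619
L1 [0.711 0.125 0.09 ] 0.722
L2 [ 0.672 -0.108  0.09 ] 0.68
L3 [ 0.487 -0.071  0.09 ] 0.492
L4 [0.526 0.154 0.09 ] 0.548
M1 [ 0.594 -0.245  0.004] 0.642
M2 [ 0.586 -0.305  0.004] 0.661
M3 [ 0.331 -0.293  0.004] 0.442
M4 [ 0.337 -0.216  0.004] 0.401
bottle [ 0.723 -0.368  0.   ] 0.811
jar [ 0.309 -0.446  0.05 ] 0.542
driver [ 0.338 -0.121  0.02 ] 0.359
driverTip [ 0.445 -0.14   0.01 ] 0.467
flange [0.375 0.156 0.01 ] 0.406
beaker [0.455 0.503 0.04 ] 0.678
case [0.696 0.34  0.02 ] 0.774
bluemat [0.626 0.412 0.   ] 0.75
turq [0.438 0.289 0.03 ] 0.524
turq2 [0.445 0.375 0.03 ] 0.582
turq3 [0.273 0.242 0.03 ] 0.365
red [0.695 0.216 0.03 ] 0.728
```

View pics/c1.png

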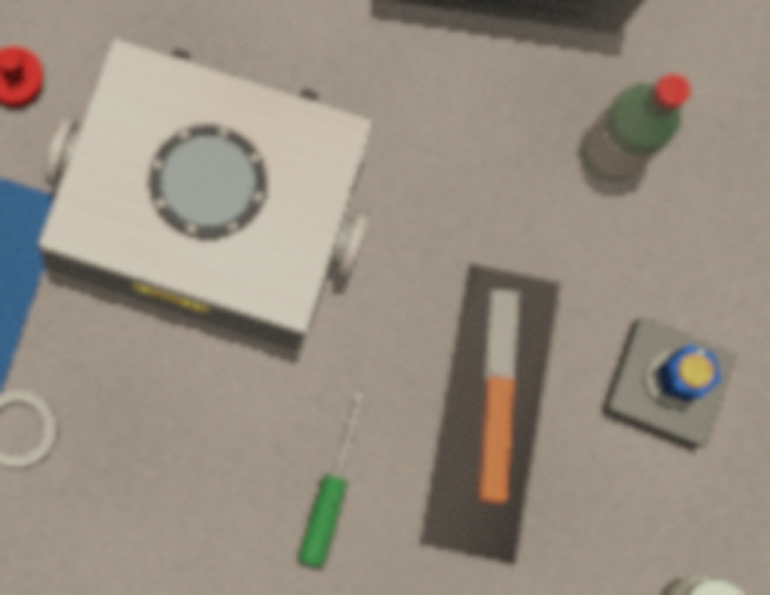

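The crop confirms the blue hexagon with a yellow cap at (697,370), the pry with its tip at (505,290) and handle end at (494,500), and the lid corners at (115,38), (372,122), (303,333) and (40,245). I'm driving over the nut for a close look.

drive_tool(targets=[0, -3.12, -2.21, -0.29, 0, 0, -3.12, -2.21, -0.29, 0, 0, -3.12, -2.21, -0.29, 0, 0, -3.12, -2.21, -0.29, 0, 0, -3.12, -2.21, -0.29, 0, 0, -3.12, -2.21, -0.29, 0, 0, -3.12, -2.21, -0.29, 0, 0, -3.12, -2.21, -0.29, 0, 0, -3.12, -2.21, -0.29, 0, 0, -3.12, -2.21, -0.29, 0, 0, -3.12, -2.21, -0.29, 0, 0, -3.12, -2.21, -0.29, 0, 0, -3.12, -2.21, -0.29, 0, 0, -3.12, -2.21, -0.29, 0])

```text
time: 1.27
eef_pos: [0.5509, 0.1995, 0.2546]
eef_rot: [-0.591, -3.085, 0.0]
wrist_force: [0.2, 0.7, 0.3]
finger_gap: 0.0915
finger_force: 0.0
```

drive_tool(targets=[0, -1.17, -3.84, 0, 0, 0, -1.17, -3.84, 0, 0, 0, -1.17, -3.84, 0, 0, 0, -1.17, -3.84, 0, 0, 0, -1.17, -3.84, 0, 0, 0, -1.17, -3.84, 0, 0, 0, -1.17, -3.84, 0, 0, 0, -1.17, -3.84, 0, 0, 0, -1.17, -3.84, 0, 0, 0, -1.17, -3.84, 0, 0, 0, -1.17, -3.84, 0, 0, 0, -1.17, -3.84, 0, 0, 0, -1.17, -3.84, 0, 0, 0, -1.17, -3.84, 0, 0, 0, -1.17, -3.84, 0, 0])

```text
time: 2.52
eef_pos: [0.4996, -0.4006, 0.2543]
eef_rot: [-0.592, -3.085, -0.0]
wrist_force: [1.3, -0.8, 0.6]
finger_gap: 0.0911
finger_force: 0.0
```

drive_tool(targets=[0, 0, 0, 0, 0.12, 0, 0, 0, 0, 0.12, 0, 0, 0, 0, 0.12, 0, 0, 0, 0, 0.12, 0, 0, 0, 0, 0.12, 0, 0, 0, 0, 0.12, 0, 0, 0, 0, 0.12, 0, 0, 0, 0, 0.12, 0, 0, 0, 0, 0.12, 0, 0, 0, 0, 0.12, 0, 0, 0, 0, 0.12, 0, 0, 0, 0, 0.12, 0, 0, 0, 0, 0.12, 0, 0, 0, 0, 0.12, 0, 0, 0, 0, 0.12, 0, 0, 0, 0, 0.12, 0, 0, 0, 0, 0.12, 0, 0, 0, 0, 0.12, 0, 0, 0, 0, 0.12, 0, 0, 0, 0, 0.12])

```text
time: 4.18
eef_pos: [0.5002, -0.3985, 0.2542]
eef_rot: [-3.091, -0.557, 0.001]
wrist_force: [-0.4, -0.5, -0.6]
finger_gap: 0.0912
finger_force: 0.0
```

```bash
cat >> h.py <<'E'
def st():
    s=r.observe(); M=Ro.from_rotvec(s["eef_rot"]).as_matrix(); yaw=np.arctan2(M[1,0],M[0,0])
    print("t %.1f pos %s yawx %.3f tilt %.3f q6 %.2f gap %.4f ff %.1f F %s"%(s["time"],s["eef_pos"].round(4),yaw,np.arccos(-M[2,2]),s["qpos"][5],s["finger_gap"],s["finger_force"],s["wrist_force"].round(1))); return s,M,yaw
def to(p,yaw=None):
    "shift in tool cm (before any turn), turn"
    s,M,y=st(); d=M.T@(np.array(p)-s["eef_pos"])*100; print("shift cm",d.round(2),"len",np.linalg.norm(d).round(1))
    if yaw is not None: print("turn",-((yaw-y+np.pi)%(2*np.pi)-np.pi))
E
python3 - <<'E'
from h import *
c=lambda u,v,z:pix("top",215+u/3.5,105+v/3.5,z)
for n,u,v,z in [("nut",697,370,.082),("L1",115,38,.09),("L2",372,122,.09),("L3",303,333,.09),("L4",40,245,.09),("strip",172,297,.066),("tip",505,290,.018),("hend",494,500,.02),("junc",500,378,.02),("M1",472,265,.004),("M2",560,283,.004),("M3",514,562,.004),("M4",422,545,.004)]: print(n,c(u,v,z).round(4))
po=save("wrist","w1",None,1.5); st(); print(po)
E
```

```text
nut [ 0.5062 -0.4112  0.082 ]
L1 [0.7205 0.1233 0.09  ]
L2 [ 0.679  -0.1108  0.09  ]
L3 [ 0.4836 -0.0765  0.09  ]
L4 [0.5241 0.1561 0.09  ]
strip [0.5022 0.038  0.066 ]
tip [ 0.5664 -0.2569  0.018 ]
hend [ 0.3774 -0.2666  0.02  ]
junc [ 0.4854 -0.2604  0.02  ]
M1 [ 0.5886 -0.2276  0.004 ]
M2 [ 0.5845 -0.3088  0.004 ]
M3 [ 0.3283 -0.2932  0.004 ]
M4 [ 0.3303 -0.2119  0.004 ]
t 4.2 pos [ 0.5002 -0.3985  0.2542] yawx 0.348 tilt 0.001 q6 0.51 gap 0.0912 ff 0.0 F [ 0.8 -0.3 -1.4]
(array([ 0.50016568, -0.39852049,  0.25419914]), array([-3.09123956e+00, -5.57419883e-01,  5.85428648e-04]))
```

View pics/w1.png

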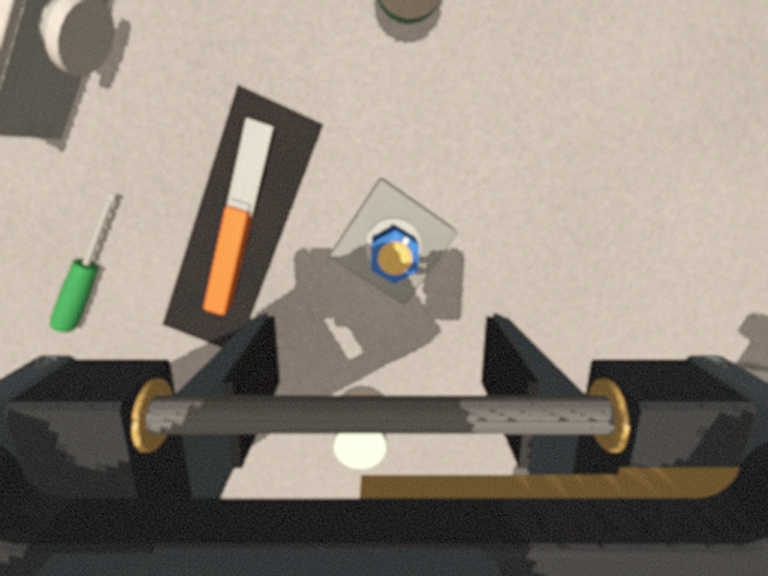

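Wrist view: nut top at about (395,255), with its flats seemingly facing left and right. The pry runs from tip (258,122) to handle end (217,312), and the jar is at (360,450). I'll enlarge it for the nut angle.

```bash
python3 - <<'E'
from h import *
im=np.load("pics/w1.npy"); cv2.imwrite("pics/c2.png",cv2.resize(im[135:205,225:305],None,fx=8,fy=8,interpolation=cv2.INTER_CUBIC))
s=r.observe(); po=(s["eef_pos"],s["eef_rot"])
for n,u,v,z in [("nut",395,256,.082),("tip",258,122,.018),("hend",216,312,.02),("junc",238,207,.025),("M1",239,86,.004),("M2",321,126,.004),("M4",165,324,.004)]: print(n,pix("wrist",u/1.5,v/1.5,z,po).round(4))
E
```

```text
nut [ 0.5069 -0.4101  0.082 ]
tip [ 0.5676 -0.2575  0.018 ]
hend [ 0.3764 -0.2654  0.02  ]
junc [ 0.489  -0.2614  0.025 ]
M1 [ 0.5912 -0.2292  0.004 ]
M2 [ 0.584 -0.31   0.004]
M4 [ 0.3362 -0.213   0.004 ]
```

View pics/c2.png

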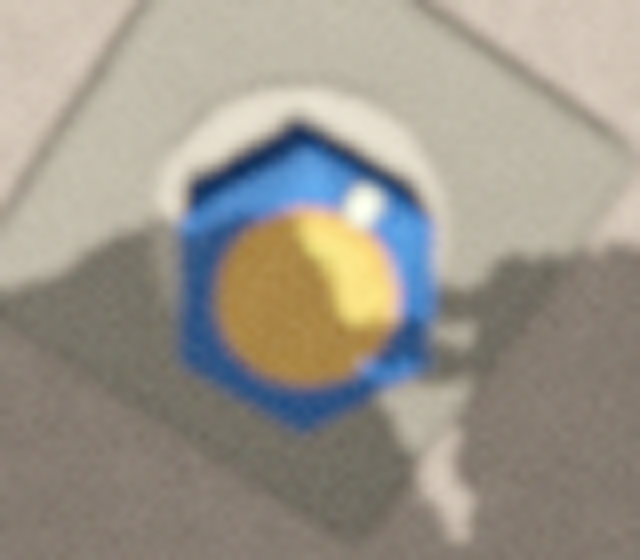

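The flats are aligned with the gripper at this yaw, and both cameras agree on the nut within 1 mm at (0.5065,-0.4105). Next I align over it and descend.

```bash
python3 -c "
from h import *
to([.5065,-.4105,.052])"
```

```text
t 4.2 pos [ 0.5002 -0.3985  0.2542] yawx 0.348 tilt 0.001 q6 0.51 gap 0.0912 ff 0.0 F [ 0.8 -0.3 -1.4]
shift cm [ 0.19  1.35 20.22] len 20.3
```

drive_tool(targets=[0, 0.19, 1.35, 0, 0, 0, 0, 0, 2.5, 0, 0, 0, 0, 2.5, 0, 0, 0, 0, 2.5, 0, 0, 0, 0, 2.5, 0, 0, 0, 0, 2.5, 0, 0, 0, 0, 2.5, 0, 0, 0, 0, 2.5, 0, 0, 0, 0, 2.7, 0, 1, 0, 0, 0, 0, 1, 0, 0, 0, 0, 1, 0, 0, 0, 0, 1, 0, 0, 0, 0, 1, 0, 0, 0, 0, 1, 0, 0, 0, 0, 1, 0, 0, 0, 0], newtons=40)

```text
time: 5.57
eef_pos: [0.5072, -0.4109, 0.0534]
eef_rot: [3.089, 0.567, 0.001]
wrist_force: [-0.2, -0.4, 0.6]
finger_gap: 0.0473
finger_force: 0.0
```

drive_tool(targets=[1, 0, 0, 0, -0.1, 1, 0, 0, 0, -0.1, 1, 0, 0, 0, -0.1, 1, 0, 0, 0, -0.1, 1, 0, 0, 0, -0.1, 1, 0, 0, 0, -0.1, 1, 0, 0, 0, -0.1, 1, 0, 0, 0, -0.1])

```text
time: 6.23
eef_pos: [0.5057, -0.409, 0.0528]
eef_rot: [-2.618, -1.729, 0.001]
wrist_force: [-7.9, 11.9, 13.4]
finger_gap: 0.0395
finger_force: 40.0
```

drive_tool(targets=[1, 0, 0, 0, -0.1, 1, 0, 0, 0, -0.1, 1, 0, 0, 0, -0.1, 1, 0, 0, 0, -0.1, 1, 0, 0, 0, -0.1, 1, 0, 0, 0, -0.1])

```text
time: 6.73
eef_pos: [0.5055, -0.409, 0.0528]
eef_rot: [-1.989, -2.425, -0.001]
wrist_force: [-11.0, 13.0, 16.7]
finger_gap: 0.0398
finger_force: 40.0
```

drive_tool(targets=[1, 0, 0, 0, -0.1, 1, 0, 0, 0, -0.1, 1, 0, 0, 0, -0.1, 1, 0, 0, 0, -0.1, 1, 0, 0, 0, -0.1, 1, 0, 0, 0, -0.1, 1, 0, 0, 0, -0.1, 1, 0, 0, 0, -0.1, 1, 0, 0, 0, -0.1, 1, 0, 0, 0, -0.1, 1, 0, 0, 0, -0.1, 1, 0, 0, 0, -0.1, 1, 0, 0, 0, -0.1, 1, 0, 0, 0, -0.1])

```text
time: 7.9
eef_pos: [0.5051, -0.4094, 0.0528]
eef_rot: [0.041, -3.138, -0.004]
wrist_force: [-15.4, 8.2, 15.2]
finger_gap: 0.04
finger_force: 40.0
```

```bash
python3 -c "
from h import *
st()"
```

```text
t 7.9 pos [ 0.5051 -0.4094  0.0528] yawx -3.115 tilt 0.005 q6 -2.31 gap 0.0400 ff 40.0 F [-15.4   8.2  15.2]
```

The nut is turned about 2.8 rad and the gap stayed at 40 mm across flats. I release, rise, and go over the pry.

drive_tool(targets=[0, 0, 0, 0, 0, 0, 0, 0, 0, 0, 0, 0, 0, 0, 0, 0, 0, 0, 0, 0, 0, 0, 0, 0, 0, 0, 0, 0, 0, 0, 0, 0, 0, -3, 0, 0, 0, 0, -3, 0, 0, 0, 0, -3, 0, 0, 0, 0, -3, 0, 0, 0, 0, -3, 0])

```text
time: 8.82
eef_pos: [0.5068, -0.4105, 0.204]
eef_rot: [0.033, -3.141, -0.0]
wrist_force: [-0.5, -0.7, 0.8]
finger_gap: 0.0914
finger_force: 0.0
```

```bash
python3 -c "
from h import *
save('wrist','w2',(150,100,410,280),3)
to([.467,-.2615,.12],0.045+np.pi)"
```

```text
t 8.9 pos [ 0.5089 -0.4124  0.2103] yawx -3.121 tilt 0.007 q6 -2.31 gap 0.0911 ff 0.0 F [ 3.8 -2.7  7.2]
shift cm [ 3.92 15.21  8.94] len 18.1
turn -0.023962089869586478
```

View pics/w2.png

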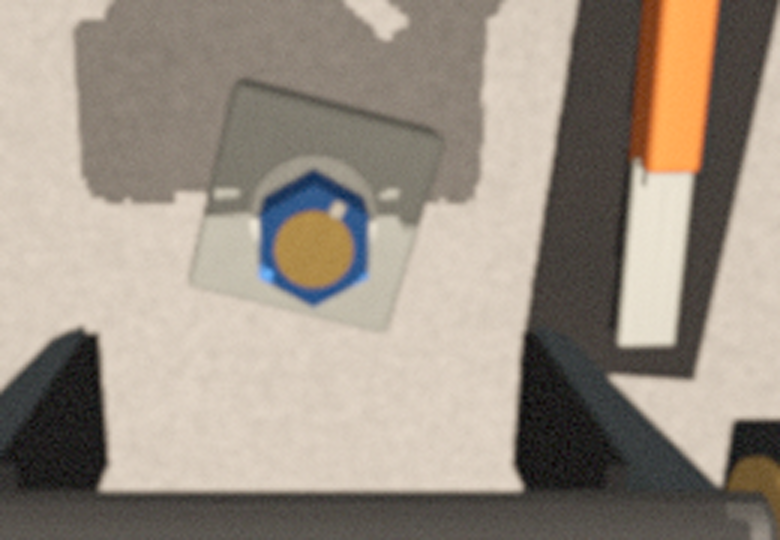

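The nut reads as turned with its flats aligned again, and the pry is at right. Now to the pry grasp.

drive_tool(targets=[0, 0.78, 3.04, 1.79, 0, 0, 0.78, 3.04, 1.79, 0, 0, 0.78, 3.04, 1.79, 0, 0, 0.78, 3.04, 1.79, 0, 0, 0.78, 3.04, 1.79, 0, 0, 0, 0, 0, -0.02, 0, 0, 0, 0, 0])

```text
time: 9.45
eef_pos: [0.4639, -0.2581, 0.1122]
eef_rot: [0.068, -3.139, -0.002]
wrist_force: [1.1, 0.4, 0.7]
finger_gap: 0.091
finger_force: 0.0
```

```bash
python3 -c "
from h import *
to([.467,-.2615,.0075],0.045+np.pi)"
```

```text
t 9.4 pos [ 0.4639 -0.2581  0.1122] yawx -3.098 tilt 0.002 q6 -2.17 gap 0.0910 ff 0.0 F [1.1 0.4 0.7]
shift cm [-0.31 -0.37 10.47] len 10.5
turn -0.0013801374586481785
```

drive_tool(targets=[0, -0.3, -0.37, 0, 0, 0, 0, 0, 2.6, 0, 0, 0, 0, 2.6, 0, 0, 0, 0, 2.6, 0, 0, 0, 0, 2.6, 0, 0, 0, 0, 0, 0, 1, 0, 0, 0, 0, 1, 0, 0, 0, 0, 1, 0, 0, 0, 0, 1, 0, 0, 0, 0, 1, 0, 0, 0, 0, 1, 0, 0, 0, 0, 1, 0, 0, 0, 0, 1, 0, 0, 0, 0, 1, 0, 0, 0, 0, 1, 0, 0, 0, 0, 1, 0, 0, 0, 0, 1, 0, 0, 0, 0], newtons=60)

```text
time: 10.95
eef_pos: [0.4678, -0.263, 0.009]
eef_rot: [0.065, -3.141, -0.0]
wrist_force: [0.2, 0.7, 1.1]
finger_gap: 0.0219
finger_force: 60.0
```

drive_tool(targets=[1, 0, 0, -3, 0, 1, 0, 0, -3, 0, 1, 0, 0, -3, 0, 1, 0, 0, -3, 0, 1, 0, 0, 0, 0, 1, 0, 0, 0, 0])

```text
time: 11.45
eef_pos: [0.4686, -0.2636, 0.1304]
eef_rot: [-0.065, 3.138, -0.003]
wrist_force: [-1.2, -0.2, -2.1]
finger_gap: 0.022
finger_force: 60.0
```

```bash
python3 - <<'E'
from h import *
save('scene','s2',(130,170,330,300),4)
st()
hx=-.175 # lock yaw
L=np.array([[.7205,.1233],[.679,-.1108],[.4836,-.0765],[.5241,.1561]])
a=(L[0]+L[1])/2-(L[2]+L[3])/2; print("lock yaw",np.arctan2(a[1],a[0]),np.arctan2(*(L[3]-L[2])[[0]],(L[3]-L[2])[1]), np.linalg.norm(a),np.linalg.norm(L[3]-L[2]),L.mean(0))
E
```

```text
t 11.5 pos [ 0.4678 -0.263   0.129 ] yawx -3.100 tilt 0.001 q6 -2.17 gap 0.0218 ff 60.0 F [-0.3 -0.5 -1.7]
lock yaw -0.16961533367677117 0.17239038634800471 0.19875213835327665 0.23609957645027657 [0.6018   0.023025]
```

View pics/s2.png

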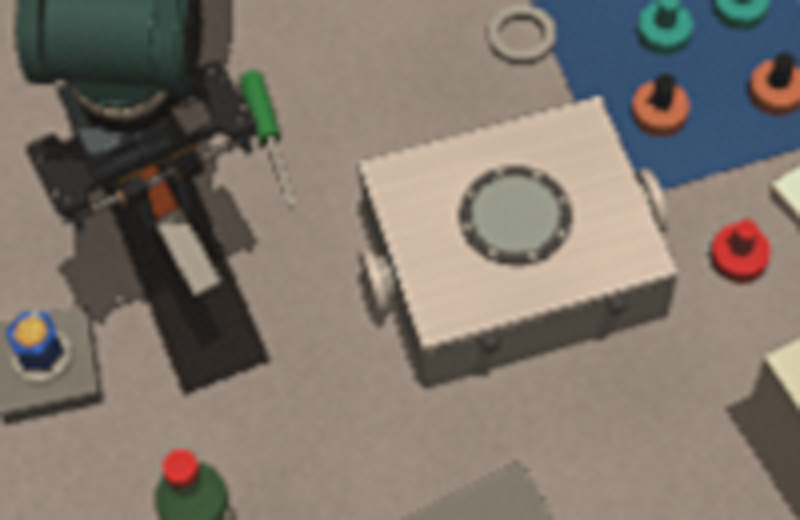

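The pry is lifted level (gap 22 mm). The lock centre is (0.602,0.023) at yaw −0.170, and its 199×236 mm size matches. To stay within reach the blade goes in obliquely and is straightened afterwards.

drive_tool(targets=[1, 0, 0, -2, 0.11, 1, 0, 0, 0, 0.11, 1, 0, 0, 0, 0.11, 1, 0, 0, 0, 0.11, 1, 0, 0, 0, 0.11, 1, 0, 0, 0, 0.11, 1, 0, 0, 0, 0.11, 1, 0, 0, 0, 0.12, 1, 0, 0, 0, 0, 1, 0, 0, 0, 0])

```text
time: 12.33
eef_pos: [0.4672, -0.2627, 0.1476]
eef_rot: [-1.287, -2.863, -0.0]
wrist_force: [0.1, 0.2, -1.4]
finger_gap: 0.0219
finger_force: 60.0
```

```bash
python3 -c "
from h import *
to([.4193,.1474,.13],-.85+np.pi)"
```

```text
t 12.3 pos [ 0.4672 -0.2627  0.1476] yawx 2.297 tilt 0.002 q6 -1.28 gap 0.0219 ff 60.0 F [ 0.1  0.2 -1.4]
shift cm [33.85 23.63  1.82] len 41.3
turn 0.004925179841163807
```

Moving in 14 rows, then down towards z ≈ 0.066.

drive_tool(targets=[1, 2.42, 1.69, 0.13, 0, 1, 2.42, 1.69, 0.13, 0, 1, 2.42, 1.69, 0.13, 0, 1, 2.42, 1.69, 0.13, 0, 1, 2.42, 1.69, 0.13, 0, 1, 2.42, 1.69, 0.13, 0, 1, 2.42, 1.69, 0.13, 0, 1, 2.42, 1.69, 0.13, 0, 1, 2.42, 1.69, 0.13, 0, 1, 2.42, 1.69, 0.13, 0, 1, 2.42, 1.69, 0.13, 0, 1, 2.42, 1.69, 0.13, 0, 1, 2.42, 1.69, 0.13, 0, 1, 2.42, 1.69, 0.13, 0, 1, 0, 0, 0, 0, 1, 0, 0, 0, 0])

```text
time: 13.67
eef_pos: [0.4209, 0.1485, 0.1302]
eef_rot: [-1.284, -2.866, 0.001]
wrist_force: [-1.2, 0.5, -1.1]
finger_gap: 0.0218
finger_force: 60.0
```

```bash
python3 -c "
from h import *
to([.4193,.1474,.0655],-.85+np.pi)"
```

```text
t 13.7 pos [0.4209 0.1485 0.1302] yawx 2.299 tilt 0.001 q6 -0.44 gap 0.0218 ff 60.0 F [-1.2  0.5 -1.1]
shift cm [ 0.02 -0.18  6.47] len 6.5
turn 0.007539589467611574
```

drive_tool(targets=[1, 0, -0.18, 2.1, 0, 1, 0, 0, 2.1, 0, 1, 0, 0, 2.25, 0, 1, 0, 0, 0, 0, 1, 0, 0, 0, 0])

```text
time: 14.08
eef_pos: [0.4194, 0.1454, 0.0657]
eef_rot: [-1.292, -2.861, 0.003]
wrist_force: [-0.1, -0.4, -1.0]
finger_gap: 0.0218
finger_force: 60.0
```

```bash
python3 - <<'E'
from h import *
st(); save('top','t3',(185,140,325,245),5.5)
m=optics.camera_model("top")
E
```

```text
t 14.1 pos [0.4194 0.1454 0.0657] yawx 2.294 tilt 0.003 q6 -0.44 gap 0.0218 ff 60.0 F [-0.1 -0.4 -1. ]
```

View pics/t3.png

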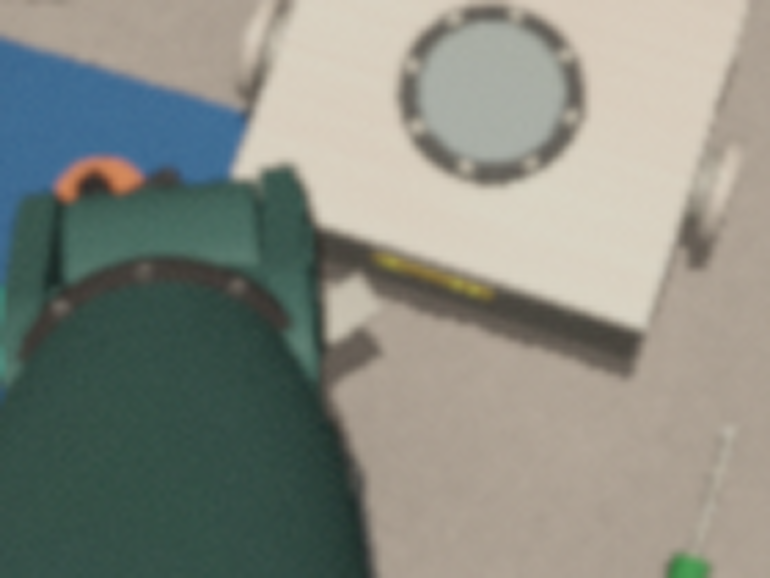

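The blade's end edge is at about (365,295), short of the yellow notch strip spanning (375,260) to (492,293). Checking it numerically.

```bash
python3 - <<'E'
from h import *
c=lambda u,v,z:pix("top",185+u/5.5,140+v/5.5,z)
a,b=c(355,272,.073),c(382,306,.073); print("end corners",a,b,np.linalg.norm(a-b),(a+b)/2)
print("strip",c(375,261,.066),c(492,294,.066))
E
```

```text
end corners [0.49495052 0.08151484 0.073     ] [0.47850433 0.06389245 0.073     ] 0.024104477867557227 [0.48672742 0.07270365 0.073     ]
strip [0.50432432 0.07197024 0.066     ] [0.49609286 0.00545183 0.066     ]
```

drive_tool(targets=[1, -0.5, -0.62, 0, 0, 1, -1, 0, 0, 0, 1, -1, 0, 0, 0, 1, -1, 0, 0, 0, 1, 0, 0, 0, 0])

```text
time: 14.55
eef_pos: [0.4406, 0.1148, 0.067]
eef_rot: [1.295, 2.861, 0.002]
wrist_force: [1.4, 1.1, -1.5]
finger_gap: 0.0213
finger_force: 60.0
```

drive_tool(targets=[1, -1, 0, 0, 0, 1, -1, 0, 0, 0, 1, -1, 0, 0, 0, 1, 0, 0, 0, 0])

```text
time: 14.88
eef_pos: [0.46, 0.0924, 0.0665]
eef_rot: [1.294, 2.862, 0.001]
wrist_force: [0.5, 0.7, -1.2]
finger_gap: 0.0218
finger_force: 60.0
```

```bash
python3 - <<'E'
from h import *
s,M,y=st()
tip=s["eef_pos"][:2]-M[:2,0]*.1; h=-.25
print("tip",tip)
for k in range(1,7):
    hh=-.85+.6*k/6; t=tip-.1*np.array([np.cos(hh),np.sin(hh)]); print(hh,t,np.hypot(*t))
E
```

```text
t 14.9 pos [0.46   0.0924 0.0665] yawx 2.292 tilt 0.001 q6 -0.57 gap 0.0218 ff 60.0 F [ 0.5  0.7 -1.2]
tip [0.52599436 0.01733045]
-0.75 [0.45282548 0.08549433] 0.46082555477188614
-0.65 [0.44638598 0.07784909] 0.45312352304641357
-0.55 [0.44074191 0.06959918] 0.44620340320357316
-0.45 [0.43594965 0.06082701] 0.44017272094538346
-0.35 [0.43205709 0.05162023] 0.43512984135438887
-0.25 [0.42910312 0.04207085] 0.431160578475318
```

The blade is in 27 mm without resistance. Next I pivot about the tip to straighten it.

drive_tool(targets=[1, 0, -0.85, 0, -0.1, 1, 0, -0.85, 0, -0.1, 1, 0, -0.85, 0, -0.1, 1, 0, -0.85, 0, -0.1, 1, 0, -0.85, 0, -0.1, 1, 0, 0, 0, 0])

```text
time: 15.38
eef_pos: [0.4322, 0.0592, 0.0661]
eef_rot: [-0.538, -3.094, 0.0]
wrist_force: [1.0, 0.8, -1.5]
finger_gap: 0.0219
finger_force: 60.0
```

```bash
python3 - <<'E'
from h import *
s,M,y=st()
tip=s["eef_pos"][:2]-M[:2,0]*.1; d=tip-np.array([.6018,.023]); print("tip",tip,"lock uv",d@[.9856,-.1688],d@[.1688,.9856],"heading",y-np.pi)
E
```

```text
t 15.4 pos [0.4322 0.0592 0.0661] yawx 2.797 tilt 0.001 q6 -1.14 gap 0.0219 ff 60.0 F [ 1.   0.8 -1.5]
tip [0.52629601 0.02546964] lock uv -0.07483360692700738 -0.010310998418634278 heading -0.34454217067035
```

drive_tool(targets=[1, 0, 0, -0.5, 0, 1, 0, 0, -0.5, 0, 1, 0, 0, -0.5, 0, 1, 0, 0, -0.5, 0, 1, 0, 0, -0.5, 0, 1, 0, 0, -0.5, 0, 1, 0, 0, -0.5, 0, 1, 0, 0, -0.5, 0, 1, 0, 0, -0.5, 0, 1, 0, 0, -0.5, 0, 1, 0, 0, 0, 0, 1, 0, 0, 0, 0])

```text
time: 16.38
eef_pos: [0.4332, 0.06, 0.1167]
eef_rot: [0.545, 3.093, 0.0]
wrist_force: [-0.3, 0.4, -0.9]
finger_gap: 0.0214
finger_force: 60.0
```

```bash
python3 -c "
from h import *
st(); save('scene','s4',(190,140,350,270),4.5)"
```

```text
t 16.4 pos [0.4332 0.06   0.1167] yawx 2.793 tilt 0.001 q6 -1.14 gap 0.0214 ff 60.0 F [-0.3  0.4 -0.9]
```

View pics/s4.png

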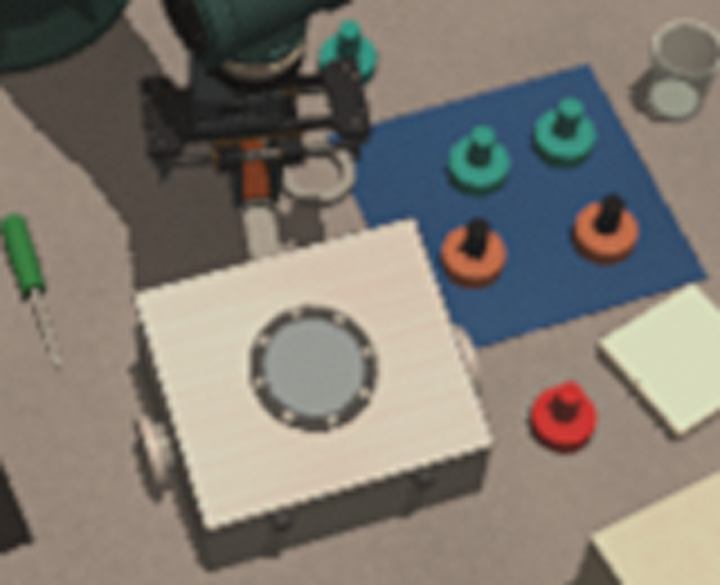

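The lid's front edge is lifted, with the blade running under it at (262,250) and a dark gap showing at its left. I continue along the arc with the blade.

drive_tool(targets=[1, -0.39, 0.07, -0.78, 0, 1, -0.39, 0.07, -0.78, 0, 1, -0.39, 0.07, -0.78, 0, 1, -0.39, 0.07, -0.78, 0, 1, -0.39, 0.07, -0.78, 0])

```text
time: 16.85
eef_pos: [0.453, 0.0565, 0.1563]
eef_rot: [-0.545, -3.094, -0.0]
wrist_force: [-2.9, 0.3, -3.3]
finger_gap: 0.0218
finger_force: 60.0
```

drive_tool(targets=[1, -0.55, 0.1, -0.67, 0, 1, -0.55, 0.1, -0.67, 0, 1, -0.55, 0.1, -0.67, 0, 1, -0.55, 0.1, -0.67, 0, 1, -0.55, 0.1, -0.67, 0])

```text
time: 17.27
eef_pos: [0.4808, 0.0518, 0.1895]
eef_rot: [0.545, 3.094, 0.0]
wrist_force: [-2.3, 1.2, -4.6]
finger_gap: 0.0216
finger_force: 60.0
```

drive_tool(targets=[1, -0.7, 0.12, -0.49, 0, 1, -0.7, 0.12, -0.49, 0, 1, -0.7, 0.12, -0.49, 0, 1, -0.7, 0.12, -0.49, 0, 1, -0.7, 0.12, -0.49, 0])

```text
time: 17.68
eef_pos: [0.5159, 0.0455, 0.2138]
eef_rot: [0.545, 3.094, 0.0]
wrist_force: [-2.5, 1.6, -2.2]
finger_gap: 0.0218
finger_force: 60.0
```

```bash
python3 -c "
from h import *
st(); save('scene','s5',(190,100,350,270),3.5)"
```

```text
t 17.7 pos [0.5159 0.0455 0.2138] yawx 2.793 tilt 0.000 q6 -1.18 gap 0.0218 ff 60.0 F [-2.5  1.6 -2.2]
```

View pics/s5.png

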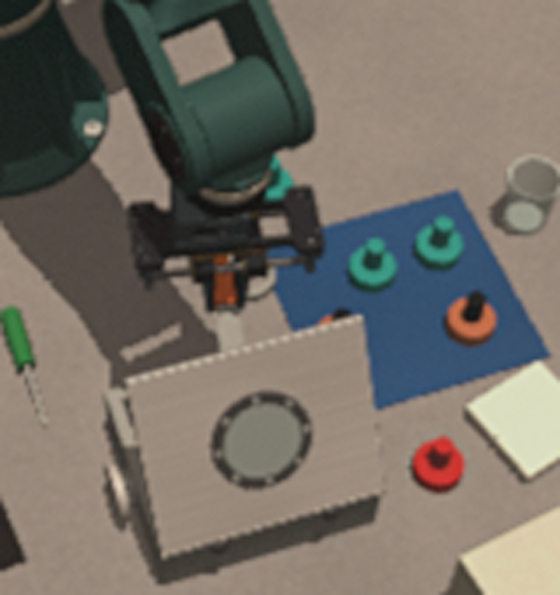

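The lid is about 1 rad open with the blade under it. Continuing to about 1.4, then backing off.

drive_tool(targets=[1, -0.78, 0.14, -0.29, 0, 1, -0.78, 0.14, -0.29, 0, 1, -0.78, 0.14, -0.29, 0, 1, -0.78, 0.14, -0.29, 0, 1, -0.78, 0.14, -0.29, 0, 1, -0.8, 0.14, -0.1, 0, 1, -0.8, 0.14, -0.1, 0, 1, -0.8, 0.14, -0.1, 0, 1, 0, 0, 0, 0])

```text
time: 18.48
eef_pos: [0.5798, 0.0343, 0.2311]
eef_rot: [0.545, 3.093, 0.0]
wrist_force: [-0.6, -0.2, -1.2]
finger_gap: 0.0213
finger_force: 60.0
```

drive_tool(targets=[1, 2.5, 0, 0, 0, 1, 3, 0, -0.5, 0, 1, 3, 0, 0, 0, 1, 3, 0, 0, 0, 1, 0, 0, 0, 0, 1, 0, 0, 0, 0])

```text
time: 18.98
eef_pos: [0.4695, 0.0742, 0.2361]
eef_rot: [0.543, 3.093, 0.0]
wrist_force: [0.5, -1.2, -1.2]
finger_gap: 0.0214
finger_force: 60.0
```

```bash
python3 - <<'E'
from h import *
# return pose: pry as picked
to([.4678,-.2630,.2],-3.100)
save('scene','s6',(190,100,350,270),3.5)
E
```

```text
t 19.0 pos [0.4695 0.0742 0.2361] yawx 2.794 tilt 0.001 q6 -1.12 gap 0.0214 ff 60.0 F [ 0.5 -1.2 -1.2]
shift cm [-11.33 -31.76   3.61] len 33.9
turn -0.38933580651898314
```

View pics/s6.png

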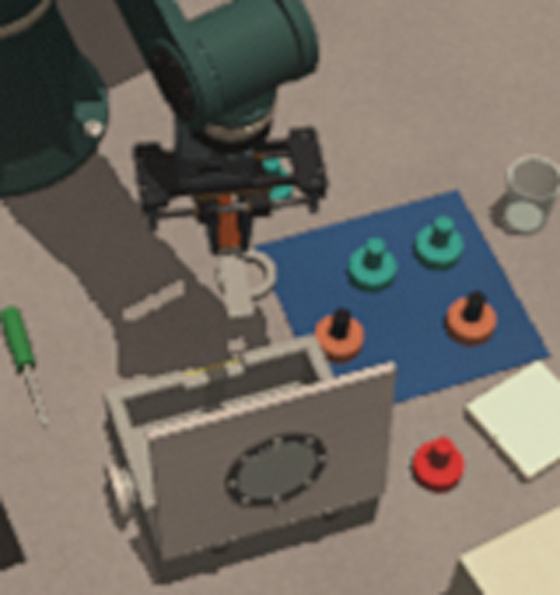

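The lid is wide open, near upright. Now the pry goes back to its mat.

drive_tool(targets=[1, -1.26, -3.53, 0.4, 0, 1, -1.26, -3.53, 0.4, 0, 1, -1.26, -3.53, 0.4, 0, 1, -1.26, -3.53, 0.4, 0, 1, -1.26, -3.53, 0.4, 0, 1, -1.26, -3.53, 0.4, 0, 1, -1.26, -3.53, 0.4, 0, 1, -1.26, -3.53, 0.4, 0, 1, -1.26, -3.53, 0.4, 0, 1, 0, 0, 0, -0.1, 1, 0, 0, 0, -0.1, 1, 0, 0, 0, -0.1, 1, 0, 0, 0, -0.09, 1, 0, 0, 0, 0, 1, 0, 0, 0, 0])

```text
time: 20.28
eef_pos: [0.4685, -0.2642, 0.1997]
eef_rot: [-0.06, 3.141, -0.0]
wrist_force: [0.1, 0.4, -0.6]
finger_gap: 0.0216
finger_force: 60.0
```

```bash
python3 - <<'E'
from h import *
to([.4678,-.2630,.0105],-3.100)
E
```

```text
t 20.3 pos [ 0.4685 -0.2642  0.1997] yawx -3.104 tilt 0.000 q6 -2.17 gap 0.0216 ff 60.0 F [ 0.1  0.4 -0.6]
shift cm [ 0.06  0.12 18.92] len 18.9
turn -0.0036928475130997285
```

drive_tool(targets=[1, 0, 0.1, 3, 0, 1, 0, 0, 3, 0, 1, 0, 0, 3, 0, 1, 0, 0, 3, 0, 1, 0, 0, 3, 0, 1, 0, 0, 2, 0, 1, 0, 0, 1, 0, 1, 0, 0, 0.4, 0, 1, 0, 0, 0.3, 0, 1, 0, 0, 0.2, 0, 1, 0, 0, 0, 0])

```text
time: 21.2
eef_pos: [0.4686, -0.2628, 0.0116]
eef_rot: [-0.064, 3.14, -0.001]
wrist_force: [-0.1, 0.3, -0.7]
finger_gap: 0.0216
finger_force: 60.0
```

drive_tool(targets=[0, 0, 0, 0, 0, 0, 0, 0, 0, 0, 0, 0, 0, 0, 0, 0, 0, 0, 0, 0, 0, 0, 0, 0, 0, 0, 0, 0, 0, 0, 0, 0, 0, -3, 0, 0, 0, 0, -3.5, 0, 0, 0, 0, -3.5, 0, 0, 0, 0, -4, 0, 0, 0, 0, -4, 0, 0, 0, 0, -4, 0, 0, 0, 0, 0, 0, 0, 0, 0, 0, 0])

```text
time: 22.37
eef_pos: [0.469, -0.2631, 0.2333]
eef_rot: [-0.065, 3.137, -0.004]
wrist_force: [-0.4, 0.2, -0.0]
finger_gap: 0.0916
finger_force: 0.0
```

```bash
python3 - <<'E'
from h import *
to([.53,.27,.26],2.97)
save("top","t7",(120,120,420,290),2.6)
E
```

```text
t 22.4 pos [ 0.469  -0.2631  0.2333] yawx -3.100 tilt 0.005 q6 -2.17 gap 0.0916 ff 0.0 F [-0.4  0.2 -0. ]
shift cm [-8.3  53.   -2.77] len 53.7
turn 0.21279297390744567
```

View pics/t7.png

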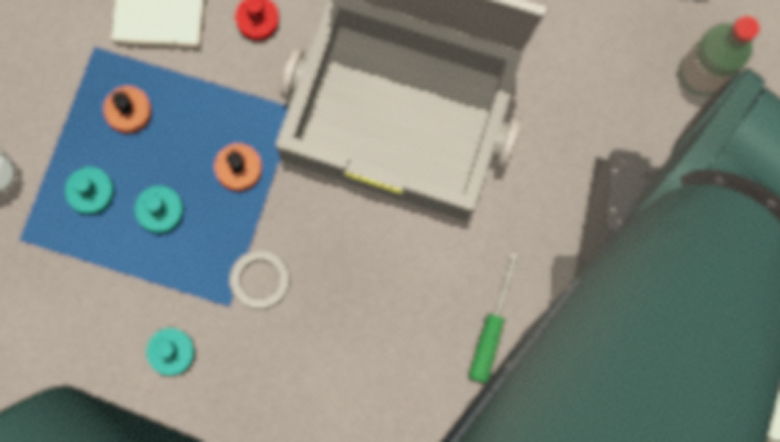

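The image shows the open empty lock (strip at (373,183)) and the two copper pucks, disc centres (127,108) and (238,167), with post tops (123,100) and (236,158). Moving over them while I compute.

drive_tool(targets=[0, -0.64, 4.08, -0.2, 0, 0, -0.64, 4.08, -0.2, 0, 0, -0.64, 4.08, -0.2, 0, 0, -0.64, 4.08, -0.2, 0, 0, -0.64, 4.08, -0.2, 0, 0, -0.64, 4.08, -0.2, 0, 0, -0.64, 4.08, -0.2, 0, 0, -0.64, 4.08, -0.2, 0, 0, -0.64, 4.08, -0.2, 0, 0, -0.64, 4.08, -0.2, 0, 0, -0.64, 4.08, -0.2, 0, 0, -0.64, 4.08, -0.2, 0, 0, 0, 0, 0, 0.1, 0, 0, 0, 0, 0.11, 0, 0, 0, 0, 0, 0, 0, 0, 0, 0])

```text
time: 23.75
eef_pos: [0.5238, 0.2296, 0.2533]
eef_rot: [-0.259, -3.129, 0.002]
wrist_force: [-1.1, 0.8, -0.0]
finger_gap: 0.0913
finger_force: 0.0
```

```bash
python3 - <<'E'
from h import *
c=lambda u,v,z:pix("top",120+u/2.6,120+v/2.6,z).round(4)
print("A",c(123,100,.06),c(127,108,.022)); print("B",c(236,158,.06),c(238,167,.022))
B=(c(236,158,.06)+c(238,167,.022))/2
to([B[0],B[1],.12],2.97)
E
```

```text
A [0.5546 0.3492 0.06  ] [0.5552 0.3523 0.022 ]
B [0.5059 0.2037 0.06  ] [0.5037 0.2049 0.022 ]
t 23.8 pos [0.5238 0.2296 0.2533] yawx 2.976 tilt 0.002 q6 -1.03 gap 0.0913 ff 0.0 F [-1.1  0.8 -0. ]
shift cm [ 1.43 -2.8  13.34] len 13.7
turn 0.006174619104883927
```

Puck B is now at (0.505,0.204), so it was knocked about 3 cm since the first picture. I use the fresh position, with half-open fingers to clear the lock's corner.

drive_tool(targets=[0.45, 1.43, -2.8, 0, 0, 0.45, 0, 0, 3, 0, 0.45, 0, 0, 3, 0, 0.45, 0, 0, 3, 0, 0.45, 0, 0, 3, 0, 0.45, 0, 0, 0, 0, 0.45, 0, 0, 0, 0])

```text
time: 24.33
eef_pos: [0.5048, 0.2039, 0.1339]
eef_rot: [-0.262, -3.127, 0.002]
wrist_force: [-0.3, -0.6, 1.1]
finger_gap: 0.0503
finger_force: 0.0
```

```bash
python3 - <<'E'
from h import *
po=save("wrist","w8",(100,60,420,290),2.4); to([.505,.204,.030],2.97)
E
```

```text
t 24.4 pos [0.5059 0.2044 0.1354] yawx 2.974 tilt 0.001 q6 -1.06 gap 0.0501 ff 0.0 F [ 0.9  0.5 -0.3]
shift cm [ 0.08 -0.05 10.54] len 10.5
turn 0.0041786223862767535
```

View pics/w8.png

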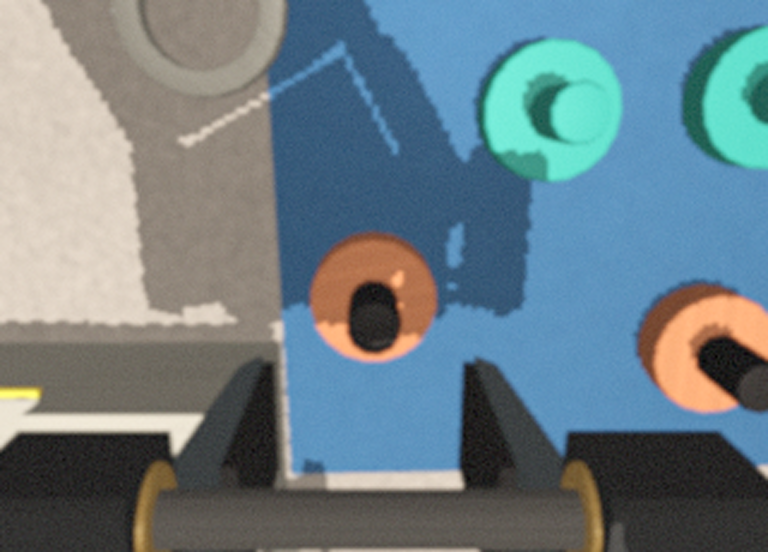

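The copper puck B is centred between the fingers (post at (374,320)). Descend, grip, lift.

drive_tool(targets=[0.45, 0, 0, 2.6, 0, 0.45, 0, 0, 2.6, 0, 0.45, 0, 0, 2.6, 0, 0.45, 0, 0, 2.6, 0, 0.45, 0, 0, 0, 0, 1, 0, 0, 0, 0, 1, 0, 0, 0, 0, 1, 0, 0, 0, 0, 1, 0, 0, 0, 0, 1, 0, 0, 0, 0, 1, 0, 0, 0, 0, 1, 0, 0, 0, 0, 1, 0, 0, 0, 0], newtons=25)

```text
time: 25.47
eef_pos: [0.5066, 0.2051, 0.0321]
eef_rot: [0.265, 3.129, 0.001]
wrist_force: [-2.4, 0.3, 12.0]
finger_gap: 0.0215
finger_force: 25.0
```

drive_tool(targets=[1, 0, 0, -3, 0, 1, 0, 0, -3, 0, 1, 0, 0, -3, 0, 1, 0, 0, -3, 0, 1, 0, 0, -3, 0, 1, 0, 0, 0, 0, 1, 0, 0, 0, 0])

```text
time: 26.05
eef_pos: [0.5065, 0.205, 0.1825]
eef_rot: [0.264, 3.127, 0.002]
wrist_force: [-1.0, 0.2, -1.9]
finger_gap: 0.0215
finger_force: 25.0
```

```bash
python3 - <<'E'
from h import *
to([.5599,-.0155,.18],2.9716)
E
```

```text
t 26.1 pos [0.5065 0.205  0.1825] yawx 2.973 tilt 0.003 q6 -1.06 gap 0.0215 ff 25.0 F [-1.   0.2 -1.9]
shift cm [ -8.97 -20.84   0.25] len 22.7
turn 0.0012749162877909725
```

drive_tool(targets=[1, -1.5, -3.47, 0, 0, 1, -1.5, -3.47, 0, 0, 1, -1.5, -3.47, 0, 0, 1, -1.5, -3.47, 0, 0, 1, -1.5, -3.47, 0, 0, 1, -1.5, -3.47, 0, 0, 1, 0, 0, 0, 0, 1, 0, 0, 0, 0, 1, 0, 0, 3, 0, 1, 0, 0, 3, 0, 1, 0, 0, 3, 0, 1, 0, 0, 2, 0, 1, 0, 0, 1.5, 0, 1, 0, 0, 0.5, 0, 1, 0, 0, 0, 0])

```text
time: 27.3
eef_pos: [0.558, -0.0147, 0.0492]
eef_rot: [-0.263, -3.127, -0.0]
wrist_force: [0.5, 0.5, -1.7]
finger_gap: 0.0212
finger_force: 25.0
```

```bash
python3 - <<'E'
from h import *
to([.5599,-.0155,.043],2.9716)
E
```

```text
t 27.3 pos [ 0.558  -0.0147  0.0492] yawx 2.974 tilt 0.003 q6 -1.47 gap 0.0212 ff 25.0 F [ 0.5  0.5 -1.7]
shift cm [-0.21 -0.05  0.62] len 0.7
turn 0.0021601365304904085
```

drive_tool(targets=[1, -0.2, 0, 0.2, 0, 1, 0, 0, 0.15, 0, 1, 0, 0, 0.1, 0, 1, 0, 0, 0, 0])

```text
time: 27.63
eef_pos: [0.5618, -0.016, 0.0469]
eef_rot: [0.265, 3.129, 0.0]
wrist_force: [0.3, 0.2, -1.7]
finger_gap: 0.0213
finger_force: 25.0
```

drive_tool(targets=[1, 0, 0, 0.1, 0, 1, 0, 0, 0, 0])

```text
time: 27.8
eef_pos: [0.5615, -0.016, 0.0455]
eef_rot: [0.265, 3.13, 0.0]
wrist_force: [-0.2, 0.1, -2.2]
finger_gap: 0.0214
finger_force: 25.0
```

drive_tool(targets=[1, 0, 0, 0.15, 0, 1, 0, 0, 0, 0])

```text
time: 27.97
eef_pos: [0.5617, -0.016, 0.0442]
eef_rot: [0.265, 3.13, 0.0]
wrist_force: [-1.8, 1.2, 3.1]
finger_gap: 0.0216
finger_force: 25.0
```

drive_tool(targets=[1, 0, 0, 0.1, 0, 1, 0, 0, 0, 0])

```text
time: 28.13
eef_pos: [0.5619, -0.016, 0.0439]
eef_rot: [0.265, 3.13, 0.0]
wrist_force: [-7.0, 0.6, 19.9]
finger_gap: 0.0217
finger_force: 25.0
```

Contact with the floor. Release, rise, and measure puck A by colour from the wrist.

drive_tool(targets=[1, 0, 0, -0.1, 0, 0.5, 0, 0, 0, 0, 0.5, 0, 0, 0, 0, 0.5, 0, 0, 0, 0, 0.5, 0, 0, 0, 0, 0.5, 0, 0, -1.5, 0, 0.5, 0, 0, -3, 0, 0.5, 0, 0, -3, 0, 0.5, 0, 0, -3.5, 0, 0.5, 0, 0, -3.5, 0, 0.5, 0, 0, 0, 0, 0.5, 0, 0, 0, 0])

```text
time: 29.13
eef_pos: [0.5626, -0.0161, 0.1907]
eef_rot: [0.265, 3.127, 0.0]
wrist_force: [-0.8, 0.0, -1.8]
finger_gap: 0.0457
finger_force: 0.0
```

```bash
cat >> h.py <<'E'
def copper(name):
    s=r.observe(); im=optics.get_image(name); h=cv2.cvtColor(im,cv2.COLOR_RGB2HSV)
    m=((h[:,:,0]>5)&(h[:,:,0]<16)&(h[:,:,1]>110)&(h[:,:,2]>70)).astype(np.uint8)
    m=cv2.morphologyEx(m,cv2.MORPH_CLOSE,np.ones((7,7)))
    n,_,S,Ct=cv2.connectedComponentsWithStats(m)
    for i in range(1,n):
        if S[i,4]>60: print(name,"area",S[i,4],"box",S[i,:4],"c",Ct[i].round(1),pix(name,*Ct[i],.02,(s["eef_pos"],s["eef_rot"])).round(4))
E
python3 - <<'E'
from h import *
copper("top"); copper("wrist")
to([.555,.351,.18],2.97)
E
```

```text
top area 219 box [161 154  17  17] c [168.8 162. ] [0.5542 0.3527 0.02  ]
top area 319 box [351 213  12  36] c [356.9 230.6] [ 0.4304 -0.2631  0.02  ]
top area 651 box [490 259  22  36] c [500.8 276.3] [ 0.361  -0.7068  0.02  ]
wrist area 3191 box [  0  45  58 105] c [24.6 98.5] [ 0.4312 -0.2606  0.02  ]
wrist area 1251 box [231 150  45  45] c [253.  170.2] [ 0.5586 -0.0157  0.02  ]
t 29.2 pos [ 0.5609 -0.016   0.1881] yawx 2.973 tilt 0.001 q6 -1.47 gap 0.0459 ff 0.0 F [ 0.2  0.4 -1.4]
shift cm [ 6.75 36.08  0.81] len 36.7
turn 0.0027881725956118153
```

drive_tool(targets=[0.3, 0.75, 4.01, 0, 0, 0.3, 0.75, 4.01, 0, 0, 0.3, 0.75, 4.01, 0, 0, 0.3, 0.75, 4.01, 0, 0, 0.3, 0.75, 4.01, 0, 0, 0.3, 0.75, 4.01, 0, 0, 0.3, 0.75, 4.01, 0, 0, 0.3, 0.75, 4.01, 0, 0, 0.3, 0.75, 4.01, 0, 0, 0.3, 0, 0, 2, 0, 0.3, 0, 0, 2, 0, 0.3, 0, 0, 0, 0, 0.3, 0, 0, 0, 0])

```text
time: 30.32
eef_pos: [0.5543, 0.3504, 0.1466]
eef_rot: [-0.264, -3.127, 0.004]
wrist_force: [-0.6, -0.6, 0.8]
finger_gap: 0.064
finger_force: 0.0
```

```bash
python3 - <<'E'
from h import *
copper("wrist")
to([.5545,.352,.033],2.97)
E
```

```text
wrist area 1504 box [232 156  50  50] c [256.4 178.3] [0.5504 0.3541 0.02  ]
t 30.4 pos [0.5552 0.3506 0.1481] yawx 2.973 tilt 0.002 q6 -0.87 gap 0.0637 ff 0.0 F [0.1 1.  0.3]
shift cm [ 0.07  0.14 11.51] len 11.5
turn 0.00250111386433316
```

drive_tool(targets=[0.3, 0.1, 0.2, 2.8, 0, 0.3, 0, 0, 2.8, 0, 0.3, 0, 0, 2.8, 0, 0.3, 0, 0, 2.9, 0, 0.3, 0, 0, 0, 0, 1, 0, 0, 0, 0, 1, 0, 0, 0, 0, 1, 0, 0, 0, 0, 1, 0, 0, 0, 0, 1, 0, 0, 0, 0, 1, 0, 0, 0, 0, 1, 0, 0, 0, 0, 1, 0, 0, 0, 0, 1, 0, 0, 0, 0])

```text
time: 31.53
eef_pos: [0.5552, 0.3536, 0.0364]
eef_rot: [0.265, 3.13, 0.001]
wrist_force: [-2.2, 0.2, 6.5]
finger_gap: 0.0214
finger_force: 25.0
```

drive_tool(targets=[1, 0, 0, -3, 0, 1, 0, 0, -3, 0, 1, 0, 0, -3, 0, 1, 0, 0, -3, 0, 1, 0, 0, -3, 0, 1, 0, 0, 0, 0, 1, 0, 0, 0, 0])

```text
time: 32.12
eef_pos: [0.5554, 0.3536, 0.1873]
eef_rot: [0.265, 3.128, 0.002]
wrist_force: [0.5, 0.6, -2.3]
finger_gap: 0.0213
finger_force: 25.0
```

```bash
python3 - <<'E'
from h import *
to([.5751,.0733,.185],2.9716)
E
```

```text
t 32.1 pos [0.5554 0.3536 0.1873] yawx 2.973 tilt 0.003 q6 -0.87 gap 0.0213 ff 25.0 F [ 0.5  0.6 -2.3]
shift cm [ -6.64 -27.3    0.19] len 28.1
turn 0.0012803034902533206
```

drive_tool(targets=[1, -0.95, -3.9, 0, 0, 1, -0.95, -3.9, 0, 0, 1, -0.95, -3.9, 0, 0, 1, -0.95, -3.9, 0, 0, 1, -0.95, -3.9, 0, 0, 1, -0.95, -3.9, 0, 0, 1, -0.95, -3.9, 0, 0, 1, 0, 0, 0, 0, 1, 0, 0, 0, 0, 1, 0, 0, 3, 0, 1, 0, 0, 3, 0, 1, 0, 0, 3, 0, 1, 0, 0, 2.5, 0, 1, 0, 0, 1.5, 0, 1, 0, 0, 0.4, 0, 1, 0, 0, 0, 0, 1, 0, 0, 0, 0])

```text
time: 33.53
eef_pos: [0.5743, 0.0737, 0.0515]
eef_rot: [-0.263, -3.13, 0.0]
wrist_force: [-0.5, 0.5, -1.4]
finger_gap: 0.0218
finger_force: 25.0
```

drive_tool(targets=[1, 0, 0, 0.2, 0, 1, 0, 0, 0, 0])

```text
time: 33.7
eef_pos: [0.5748, 0.0733, 0.0501]
eef_rot: [0.264, 3.13, 0.0]
wrist_force: [0.5, -0.3, -2.2]
finger_gap: 0.0213
finger_force: 25.0
```

drive_tool(targets=[1, 0, 0, 0.1, 0, 1, 0, 0, 0, 0])

```text
time: 33.87
eef_pos: [0.5747, 0.073, 0.049]
eef_rot: [0.265, 3.13, 0.0]
wrist_force: [-0.2, 0.4, -1.5]
finger_gap: 0.0215
finger_force: 25.0
```

drive_tool(targets=[1, 0, 0, 0.1, 0, 1, 0, 0, 0, 0])

```text
time: 34.03
eef_pos: [0.5749, 0.073, 0.0484]
eef_rot: [0.265, 3.13, 0.0]
wrist_force: [-1.0, 0.2, 6.2]
finger_gap: 0.0213
finger_force: 25.0
```

drive_tool(targets=[1, 0, 0, 0.1, 0, 1, 0, 0, 0, 0])

```text
time: 34.2
eef_pos: [0.575, 0.073, 0.0482]
eef_rot: [0.265, 3.13, 0.0]
wrist_force: [-9.0, -0.1, 22.3]
finger_gap: 0.0215
finger_force: 25.0
```

drive_tool(targets=[1, 0, 0, -0.15, 0, 0.5, 0, 0, 0, 0, 0.5, 0, 0, 0, 0, 0.5, 0, 0, 0, 0, 0.5, 0, 0, 0, 0, 0.5, 0, 0, -1.5, 0, 0.5, 0, 0, -3, 0, 0.5, 0, 0, -3, 0, 0.5, 0, 0, -3.5, 0, 0.5, 0, 0, -3.5, 0, 1, 0, 3, 0, 0, 1, 0, 3, 0, 0, 1, 0, 0, 0, 0, 1, 0, 0, 0, 0])

```text
time: 35.37
eef_pos: [0.5846, 0.133, 0.1933]
eef_rot: [0.262, 3.131, -0.0]
wrist_force: [-0.2, -1.5, -0.1]
finger_gap: 0.0218
finger_force: 0.0
```

```bash
python3 - <<'E'
from h import *
copper("wrist"); copper("top")
C=np.array([.602,.023]);u=np.array([.9856,-.1688])
p=C+u*.16; to([p[0],p[1],.34],2.9716)
E
```

```text
wrist area 1308 box [107 151  49  45] c [134.  170.7] [ 0.5584 -0.0143  0.02  ]
wrist area 1240 box [181 151  46  45] c [205.  170.8] [0.5732 0.0735 0.02  ]
top area 224 box [275 169  17  18] c [283.2 177.4] [ 0.5616 -0.0148  0.02  ]
top area 305 box [352 213  11  36] c [356.9 230.7] [ 0.4301 -0.2634  0.02  ]
top area 653 box [490 259  22  36] c [500.8 276.3] [ 0.361  -0.7068  0.02  ]
t 35.5 pos [0.5843 0.1317 0.1929] yawx 2.973 tilt 0.001 q6 -1.22 gap 0.0139 ff 0.0 F [ 0.3 -0.2 -0.4]
shift cm [-19.56 -10.45 -14.72] len 26.6
turn 0.0014598977142137315
```

Both pucks stand at their places: (0.560,-0.015) and (0.574,0.073). Now over and behind the lid to lower it.

drive_tool(targets=[1, 0, 0, -3.4, 0, 1, 0, 0, -3.4, 0, 1, 0, 0, -3.4, 0, 1, 0, 0, -3.4, 0, 1, 0, 0, -3.4, 0, 1, -3.26, -1.74, 0, 0, 1, -3.26, -1.74, 0, 0, 1, -3.26, -1.74, 0, 0, 1, -3.26, -1.74, 0, 0, 1, -3.26, -1.74, 0, 0, 1, -3.26, -1.74, 0, 0, 1, 0, 0, 0, 0, 1, 0, 0, 0, 0])

```text
time: 36.55
eef_pos: [0.7603, -0.006, 0.3618]
eef_rot: [-0.269, -3.128, 0.0]
wrist_force: [-0.0, 0.8, -0.2]
finger_gap: 0.0004
finger_force: 0.0
```

```bash
python3 - <<'E'
from h import *
C=np.array([.602,.023]);u=np.array([.9856,-.1688])
p=C+u*.16; to([p[0],p[1],.248],2.9716)
E
```

```text
t 36.5 pos [ 0.7603 -0.006   0.3618] yawx 2.970 tilt 0.002 q6 -1.44 gap 0.0004 ff 0.0 F [-0.   0.8 -0.2]
shift cm [ 0.07  0.19 11.38] len 11.4
turn -0.001424169111865492
```

drive_tool(targets=[1, 0, 0.2, 2.8, 0, 1, 0, 0, 2.8, 0, 1, 0, 0, 2.8, 0, 1, 0, 0, 2.8, 0, 1, 0, 0, 0, 0])

```text
time: 36.97
eef_pos: [0.7566, -0.0014, 0.2453]
eef_rot: [-0.264, -3.122, 0.001]
wrist_force: [-1.2, 0.1, -1.0]
finger_gap: 0.0005
finger_force: 0.0
```

drive_tool(targets=[1, 1, 0, 0, 0, 1, 1, 0, 0, 0, 1, 1, 0, 0, 0, 1, 1, 0, 0, 0, 1, 1, 0, 0, 0, 1, 1, 0, 0, 0, 1, 1, 0, 0, 0])

```text
time: 37.55
eef_pos: [0.6905, 0.0102, 0.252]
eef_rot: [0.265, 3.129, 0.0]
wrist_force: [2.7, -0.2, -0.5]
finger_gap: 0.0006
finger_force: 1.2
```

drive_tool(targets=[1, 0.8, 0, 0.28, 0, 1, 0.8, 0, 0.28, 0, 1, 0.8, 0, 0.28, 0, 1, 0.8, 0, 0.28, 0, 1, 0.8, 0, 0.28, 0, 1, 0.8, 0, 0.28, 0, 1, 0.8, 0, 0.28, 0])

```text
time: 38.13
eef_pos: [0.6352, 0.0196, 0.2311]
eef_rot: [-0.265, -3.13, 0.0]
wrist_force: [3.0, -0.5, -0.4]
finger_gap: 0.0005
finger_force: 1.0
```

drive_tool(targets=[1, 0.8, 0, 0.63, 0, 1, 0.8, 0, 0.63, 0, 1, 0.8, 0, 0.63, 0, 1, 0.8, 0, 0.63, 0, 1, 0.8, 0, 0.63, 0])

```text
time: 38.55
eef_pos: [0.5958, 0.0263, 0.1994]
eef_rot: [-0.265, -3.13, 0.0]
wrist_force: [2.9, -1.1, 0.8]
finger_gap: 0.0004
finger_force: 0.9
```

drive_tool(targets=[1, 0.58, 0, 0.83, 0, 1, 0.58, 0, 0.83, 0, 1, 0.58, 0, 0.83, 0, 1, 0.58, 0, 0.83, 0, 1, 0.58, 0, 0.83, 0])

```text
time: 38.97
eef_pos: [0.5676, 0.0311, 0.1578]
eef_rot: [0.265, 3.13, -0.0]
wrist_force: [1.8, -0.1, 0.5]
finger_gap: 0.0004
finger_force: 0.8
```

drive_tool(targets=[1, 0.3, 0, 0.8, 0, 1, 0.3, 0, 0.8, 0, 1, 0.3, 0, 0.8, 0, 1, 0.3, 0, 0.8, 0, 1, 0.13, 0, 0.8, 0, 1, 0.13, 0, 0.8, 0, 1, 0.1, 0, 0.6, 0])

```text
time: 39.55
eef_pos: [0.5523, 0.0337, 0.1037]
eef_rot: [-0.265, -3.13, -0.0]
wrist_force: [-0.1, -0.1, 1.7]
finger_gap: 0.0004
finger_force: 0.8
```

```bash
python3 -c "
from h import *
st()"
```

```text
t 39.5 pos [0.5523 0.0337 0.1037] yawx 2.973 tilt 0.001 q6 -1.38 gap 0.0004 ff 0.8 F [-0.1 -0.1  1.7]
```

drive_tool(targets=[1, 0, 0, 0.5, 0, 1, 0, 0, 0.4, 0, 1, 0, 0, 0.2, 0, 1, 0, 0, 0.1, 0, 1, 0, 0, 0, 0])

```text
time: 39.97
eef_pos: [0.5528, 0.0337, 0.0927]
eef_rot: [0.265, 3.13, -0.0]
wrist_force: [-0.4, -0.4, 0.8]
finger_gap: 0.0001
finger_force: 0.0
```

drive_tool(targets=[1, 0, 0, 0.1, 0, 1, 0, 0, 0.1, 0, 1, 0, 0, 0, 0])

```text
time: 40.22
eef_pos: [0.5529, 0.0337, 0.0908]
eef_rot: [0.265, 3.13, 0.0]
wrist_force: [-0.4, -0.1, 0.1]
finger_gap: 0.0001
finger_force: 0.0
```

drive_tool(targets=[1, 0, 0, 0.1, 0, 1, 0, 0, 0, 0])

```text
time: 40.38
eef_pos: [0.5529, 0.0337, 0.0902]
eef_rot: [0.265, 3.13, 0.0]
wrist_force: [-1.8, -0.5, 6.1]
finger_gap: 0.0001
finger_force: 3.4
```

drive_tool(targets=[1, 0, 0, 0.1, 0, 1, 0, 0, 0, 0, 1, 0, 0, 0, 0])

```text
time: 40.63
eef_pos: [0.553, 0.0337, 0.09]
eef_rot: [0.265, 3.13, 0.0]
wrist_force: [-9.4, -1.0, 24.9]
finger_gap: 0.0007
finger_force: 12.4
```

The lid is shut (hard stop at z = 0.090). Back to the nut.

drive_tool(targets=[1, 0, 0, -3.5, 0, 0.2, 0, 0, -3.5, 0, 0, 0, 0, -3.5, 0, 0, 0, 0, -3.5, 0, 0, 0, 0, 0, -0.1, 0, 0, 0, 0, -0.1, 0, 0, 0, 0, 0, 0, 0, 0, 0, 0])

```text
time: 41.3
eef_pos: [0.5525, 0.0337, 0.2286]
eef_rot: [0.044, -3.141, 0.0]
wrist_force: [0.2, -0.4, 0.4]
finger_gap: 0.0441
finger_force: 0.0
```

```bash
python3 -c "
from h import *
to([.5065,-.4105,.2],-3.115)"
```

```text
t 41.3 pos [0.5525 0.0337 0.2286] yawx -3.113 tilt 0.000 q6 -1.58 gap 0.0441 ff 0.0 F [ 0.2 -0.4  0.4]
shift cm [  5.85 -44.27   2.86] len 44.7
turn 0.0015553889264854348
```

drive_tool(targets=[0, 0.53, -4.02, 0.26, 0, 0, 0.53, -4.02, 0.26, 0, 0, 0.53, -4.02, 0.26, 0, 0, 0.53, -4.02, 0.26, 0, 0, 0.53, -4.02, 0.26, 0, 0, 0.53, -4.02, 0.26, 0, 0, 0.53, -4.02, 0.26, 0, 0, 0.53, -4.02, 0.26, 0, 0, 0.53, -4.02, 0.26, 0, 0, 0.53, -4.02, 0.26, 0, 0, 0.53, -4.02, 0.26, 0, 0, 0, 0, 0, 0, 0, 0, 0, 0, 0])

```text
time: 42.38
eef_pos: [0.5074, -0.4117, 0.199]
eef_rot: [0.04, -3.14, -0.001]
wrist_force: [-0.3, 0.5, 0.1]
finger_gap: 0.0908
finger_force: 0.0
```

```bash
python3 -c "
from h import *
to([.5065,-.4105,.052],-3.115)"
```

```text
t 42.4 pos [ 0.5074 -0.4117  0.199 ] yawx -3.116 tilt 0.001 q6 -2.31 gap 0.0908 ff 0.0 F [-0.3  0.5  0.1]
shift cm [ 0.07  0.11 14.7 ] len 14.7
turn -0.001175764806848445
```

drive_tool(targets=[0, 0.07, 0.1, 3, 0, 0, 0, 0, 3, 0, 0, 0, 0, 3, 0, 0, 0, 0, 3, 0, 0, 0, 0, 2.6, 0, 0, 0, 0, 0, 0, 1, 0, 0, 0, 0, 1, 0, 0, 0, 0, 1, 0, 0, 0, 0, 1, 0, 0, 0, 0, 1, 0, 0, 0, 0, 1, 0, 0, 0, 0, 1, 0, 0, 0, 0, 1, 0, 0, 0, 0, 1, 0, 0, 0, 0, 1, 0, 0, 0, 0], newtons=40)

```text
time: 43.72
eef_pos: [0.5075, -0.4093, 0.0543]
eef_rot: [-0.049, 3.141, -0.0]
wrist_force: [-1.1, -0.7, 3.4]
finger_gap: 0.0398
finger_force: 40.0
```

drive_tool(targets=[1, 0, 0, 0, 0.1, 1, 0, 0, 0, 0.1, 1, 0, 0, 0, 0.1, 1, 0, 0, 0, 0.1, 1, 0, 0, 0, 0.1, 1, 0, 0, 0, 0.1, 1, 0, 0, 0, 0.1, 1, 0, 0, 0, 0.1, 1, 0, 0, 0, 0.1, 1, 0, 0, 0, 0.1, 1, 0, 0, 0, 0.1, 1, 0, 0, 0, 0.1, 1, 0, 0, 0, 0.1, 1, 0, 0, 0, 0.1, 1, 0, 0, 0, 0.1, 1, 0, 0, 0, 0.1])

```text
time: 45.05
eef_pos: [0.5057, -0.4112, 0.0543]
eef_rot: [-2.223, -2.219, 0.005]
wrist_force: [-21.1, -20.4, 5.6]
finger_gap: 0.0399
finger_force: 40.0
```

drive_tool(targets=[1, 0, 0, 0, 0.1, 1, 0, 0, 0, 0.1, 1, 0, 0, 0, 0.1, 1, 0, 0, 0, 0.1, 1, 0, 0, 0, 0.1, 1, 0, 0, 0, 0.1, 1, 0, 0, 0, 0.1, 1, 0, 0, 0, 0.1, 1, 0, 0, 0, 0.1, 1, 0, 0, 0, 0.1, 1, 0, 0, 0, 0.05, 1, 0, 0, 0, 0])

```text
time: 46.05
eef_pos: [0.5041, -0.4102, 0.0543]
eef_rot: [-3.034, -0.807, 0.009]
wrist_force: [-32.4, -12.7, 17.0]
finger_gap: 0.0401
finger_force: 40.0
```

```bash
python3 -c "
from h import *
s=st()[0]; print(s['wrist_torque'])"
```

```text
t 46.0 pos [ 0.5041 -0.4102  0.0543] yawx 0.520 tilt 0.006 q6 0.34 gap 0.0401 ff 40.0 F [-32.4 -12.7  17. ]
[-2.50103611  5.56463574 -0.06499601]
```

Almost home (yaw 0.520 against 0.348 at the start). I release to relieve the side load, then re-grip and finish.

drive_tool(targets=[0.3, 0, 0, 0, 0, 0.3, 0, 0, 0, 0, 0.3, 0, 0, 0, 0, 0.3, 0, 0, 0, 0])

```text
time: 46.38
eef_pos: [0.5076, -0.409, 0.0541]
eef_rot: [-3.035, -0.812, -0.0]
wrist_force: [0.9, -0.0, -0.4]
finger_gap: 0.0622
finger_force: 0.0
```

drive_tool(targets=[1, 0, 0, 0, 0, 1, 0, 0, 0, 0, 1, 0, 0, 0, 0, 1, 0, 0, 0, 0, 1, 0, 0, 0, 0, 1, 0, 0, 0, 0, 1, 0, 0, 0, 0])

```text
time: 46.97
eef_pos: [0.5071, -0.4085, 0.054]
eef_rot: [-3.034, -0.811, 0.001]
wrist_force: [-2.2, 5.1, 3.6]
finger_gap: 0.0396
finger_force: 40.0
```

drive_tool(targets=[1, 0, 0, 0, 0.05, 1, 0, 0, 0, 0.05, 1, 0, 0, 0, 0.04, 1, 0, 0, 0, 0])

```text
time: 47.3
eef_pos: [0.5072, -0.4088, 0.054]
eef_rot: [-3.084, -0.595, 0.001]
wrist_force: [-1.8, 3.8, 2.6]
finger_gap: 0.0397
finger_force: 40.0
```

```bash
python3 -c "
from h import *
s=st()[0]; print(s['wrist_torque'])"
```

```text
t 47.3 pos [ 0.5072 -0.4088  0.054 ] yawx 0.381 tilt 0.001 q6 0.48 gap 0.0397 ff 40.0 F [-1.8  3.8  2.6]
[ 0.69294611  0.53500808 -0.11008042]
```

drive_tool(targets=[1, 0, 0, 0, 0.03, 1, 0, 0, 0, 0.03, 1, 0, 0, 0, 0, 1, 0, 0, 0, 0])

```text
time: 47.63
eef_pos: [0.5073, -0.4089, 0.0541]
eef_rot: [-3.1, -0.507, 0.001]
wrist_force: [-1.1, 4.4, 2.5]
finger_gap: 0.0398
finger_force: 40.0
```

```bash
python3 -c "
from h import *
s=st()[0]; print(s['wrist_torque'])"
```

```text
t 47.6 pos [ 0.5073 -0.4089  0.0541] yawx 0.324 tilt 0.001 q6 0.53 gap 0.0398 ff 40.0 F [-1.1  4.4  2.5]
[ 0.73968543  0.50806355 -0.17237689]
```

drive_tool(targets=[1, 0, 0, 0, 0.03, 1, 0, 0, 0, 0, 1, 0, 0, 0, 0])

```text
time: 47.88
eef_pos: [0.5073, -0.4089, 0.054]
eef_rot: [-3.107, -0.461, 0.0]
wrist_force: [-2.7, 4.5, 2.0]
finger_gap: 0.0398
finger_force: 40.0
```

```bash
python3 -c "
from h import *
s=st()[0]; print(s['wrist_torque'])"
```

```text
t 47.9 pos [ 0.5073 -0.4089  0.054 ] yawx 0.294 tilt 0.001 q6 0.56 gap 0.0398 ff 40.0 F [-2.7  4.5  2. ]
[ 0.83155615  0.57266543 -0.14551638]
```

drive_tool(targets=[1, 0, 0, 0, 0.04, 1, 0, 0, 0, 0.04, 1, 0, 0, 0, 0, 1, 0, 0, 0, 0])

```text
time: 48.22
eef_pos: [0.507, -0.4091, 0.0541]
eef_rot: [3.123, 0.341, -0.002]
wrist_force: [-3.8, 3.4, 3.4]
finger_gap: 0.0403
finger_force: 40.0
```

```bash
python3 -c "
from h import *
s=st()[0]; print(s['wrist_torque'],s['tau'])"
```

```text
t 48.2 pos [ 0.507  -0.4091  0.0541] yawx 0.217 tilt 0.001 q6 0.64 gap 0.0403 ff 40.0 F [-3.8  3.4  3.4]
[0.5205736  0.90821725 1.64647892] [ -1.32462792 -76.50290251 -35.90723276   1.34321429  -1.44543126
   1.82002388]
```

The torque rose to 1.6 N m, so the nut is on its stop. Release, retreat, final look.

drive_tool(targets=[1, 0, 0, 0, -0.04, 0, 0, 0, 0, 0, 0, 0, 0, 0, 0, 0, 0, 0, 0, 0, 0, 0, 0, 0, 0, 0, 0, 0, 0, 0, 0, 0, 0, 0, 0, 0, 0, 0, -3, 0, 0, 0, 0, -3, 0, 0, 0, 0, -3, 0, 0, 0, 0, -3, 0, 0, 0, 0, -3, 0, 0, 0, 0, 0, 0, 0, 0, 0, 0, 0])

```text
time: 49.38
eef_pos: [0.5082, -0.4098, 0.206]
eef_rot: [3.114, 0.396, 0.004]
wrist_force: [1.1, -1.0, -0.3]
finger_gap: 0.0911
finger_force: 0.0
```

```bash
python3 - <<'E'
from h import *
st(); copper("top"); save("wrist","w9")
save("scene","s9",(110,120,360,320),1)
a=cv2.imread("pics/s9.png"); b=cv2.imread("pics/w9.png")[110:250,190:350]
a=cv2.resize(a,(500,400)); b=cv2.resize(b,(300,262))
o=np.zeros((400,800,3),np.uint8); o[:,:500]=a; o[:262,500:]=b; cv2.imwrite("pics/fin.png",o)
E
```

```text
t 49.4 pos [ 0.5082 -0.4098  0.206 ] yawx 0.253 tilt 0.003 q6 0.60 gap 0.0911 ff 0.0 F [ 1.1 -1.  -0.3]
top area 325 box [351 213  12  36] c [356.9 230.8] [ 0.4298 -0.2633  0.02  ]
top area 633 box [490 259  22  36] c [501.1 276.5] [ 0.3606 -0.7078  0.02  ]
```

View pics/fin.png

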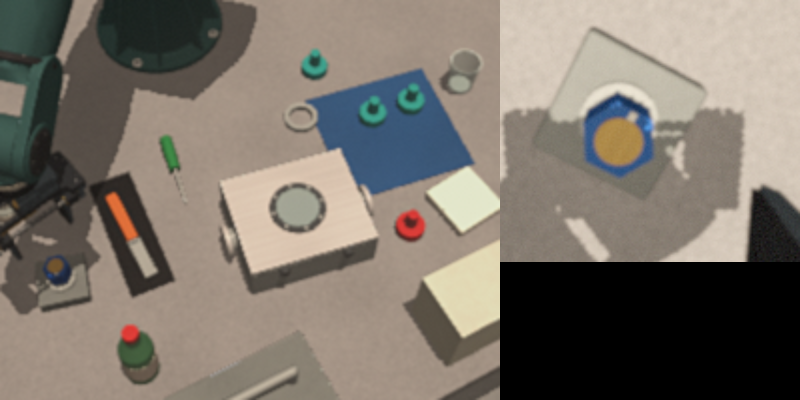

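The final picture shows the lid shut, the pry on its mat at (130,235), the nut home, the bystanders in place and no copper puck left outside. Handing in.

```bash
python3 -c "
from h import *
print(job.job_done())"
```

```text
the job is handed in; nothing more can be done
None
```

The job is handed in at about 49 s of the 210 s limit, with no verdict returned: both copper pucks placed in the lock, lid shut, vent nut home on its stop, pry blade on its mat, and bystanders and look-alikes apparently unmoved in the last picture.

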